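# Fetch the oil filter from behind the spray cans

### The job

The new oil filter is at the back of the little red shelf, shut in by two spray cans and a rectangular tin. Stand those three aside on the rubber mat, stand the filter upright in the empty half of the steel job tray, and only then put the two cans and the tin back, each upright on the very spot where it stood. Do not knock anything over, and leave the jar and the carton on the shelf where they are.

Things in the scene. Friction and masses are not known exactly. Their poses are not given: they have to be found in the camera images.
- can_tall_mid (a point): Tall spray can, grey wall with a pale band and a deep black cap; round, 52 mm in diameter, 165 mm tall, the cap (above 113 mm) 51 mm in diameter and firmly on: grip by the cap. About 0.28 kg. The point is its centre, 82 mm above its foot; z up. It overtops its neighbours, which leaves little room for a gripper's body beside it: best taken first and put back last.
- can_short_mid (a point): Short spray can, bare aluminium wall with a grey band, narrow white cap; round, 52 mm in diameter, 130 mm tall (straight wall up to 100 mm, cap 36 mm in diameter above 110 mm), about 0.24 kg. The point is its centre, 65 mm above its foot; z up. It stands on the shelf at the start.
- tin_mid (a point): Rectangular sheet-steel tin with a pale band and a black screw cap off centre on top; 40 mm along its own x, 52 mm along its own y, body 110 mm tall (126 mm with the cap), about 0.27 kg. The point is the centre of its body, 55 mm above its foot; z up. Its x lies within 0.3 rad of the shelf's x at the start.
- filter_mid (a point): Spin-on oil filter, white, domed fluted top; round, 60 mm in diameter (62 mm over flutes and seam), wall straight up to 50 mm, 65 mm tall in all, about 0.26 kg. The point is its centre, 32 mm above its foot; z up. On the shelf's middle; the cans and the tin ring its robot side so closely that no gripper comes down over it until they are gone.
- shelf: Low red bench shelf, fixed, board 220 (x) by 290 mm (y). Origin on the bench under its centre; x from its open front to its back. Board top 40 mm above the bench; low back stop and end rails. Cans and tin, in any order: one 70 mm before the filter, one at each front corner (-35, +/-60 mm), 8 to 20 mm apart: grip them along the shelf's x, 88 mm or more above the board, over the filter's top.
- jar_mid (a point): Amber glass jar with a steel lid, 48 mm in diameter, 65 mm tall, on the shelf's back left corner, about 120 mm from the filter. The point is its centre. Not part of the job: to be left where it is.
- carton_mid (a point): Small brown carton, 52 x 46 x 56 mm tall, on the shelf's back right corner, about 120 mm from the filter. The point is its centre. Not part of the job: to be left where it is.
- mat: Black ribbed rubber mat lying on the bench, fixed, empty at the start: 160 mm along its x, 260 mm along its y, 5 mm thick, z up. Origin on the bench under its centre. It lies to the robot's left or right, the job tray on the other side. Three things fit in a row along its y at 80 mm spacing.
- tray_bay (a point): Centre of the floor of the job tray's empty half, 3 mm above the bench; axes are the tray's, z up. Tray: bare steel, fixed, 160 (x) by 260 mm (y), walls 3 mm thick, 20 mm tall, one partition across the middle; the empty half is 154 (x) by 125 mm (y) inside. The half towards the tray's -y holds a ratchet, sockets and a drain plug, up to 35 mm tall.
Not all that is in view belongs to the job. Leave any green or yellow look-alike of the part that bears filter_mid alone.

How it is judged:
By the outcome, as a careful person would: the job done as asked, in the order asked, and still so for the second after the job is handed in, with the robot touching nothing.
It also fails if it takes over 141 s, if anything falls off the work surface, if the arm or the gripper's body presses on something with over 40 N, if the wrist force passes 120 N, or if a joint passes its speed limit or range.

### The arm

A 7-joint arm with a two-finger parallel gripper is mounted at the origin on the work surface. World frame = base frame: x ahead of the robot, y to its left, z up, the work surface at z = 0. Lengths are in m, angles in rad, forces in N, time in s.
With the tool pointing down it reaches from about 0.425 to 0.95 m from the base axis. Payload 16.7 kg.
Tool frame: the origin (TCP) lies midway between the tips of the shut fingers; the grasp point (between the pads) lies 19 mm behind it; z points along the fingers, y is the direction in which the jaws open and shut (so a half turn about z gives the same grasp; the last joint's range is limited). The gripper opens to 94 mm and grips with 3 to 60 N. Pads are 16 mm wide; open, the fingers measure 119 mm over their backs; the gripper's body (75 mm by 177 mm) begins 78 mm behind the grasp point.
Start: joints at [-1.393, 0.426, 0.074, 1.606, -0.034, 1.111, -0.067], TCP at [0.217, 0.639, 0.168] pointing down, gripper open.
Joint ranges: [-2.85, 2.85], [-0.5, 2.14], [-1.23, 1.37], [0.21, 2.46], [-1.02, 4.16], [0.16, 2.05], [-2.73, 2.73]. Speed limits (rad/s): [1.89, 1.89, 2.39, 2.39, 3.01, 3.01, 3.01].

### API

Orientations are given as [roll, pitch, yaw] about the fixed x, y, z axes, in that order (R = Rz(yaw) Ry(pitch) Rx(roll)).
In Python, from station import bot gives the robot as it stands. The module is installed in compiled form; this text tells all that it offers.
- The arm moves only by the tool jog_arm, never from a script. Its argument "moves" is one flat list of numbers, 6 for each row, row after row: the shift along the tool's x, y, z normalised to -1 to 1, where 1 is 0.3 m, then the turn, a rotation vector about the tool's x, y, z normalised to -1 to 1, where 1 is pi rad. A call has 1 to 5 rows; each row is the pose to reach, as a shift and turn from the pose commanded when the call began, along the tool's axes at that moment, turning the shorter way round; what a row does not reach only later rows make up. A row lasts 1/12 s, in which the tool goes at most 41.7 mm and 7.16 degrees, less where a joint would pass 70% of its speed; a pose out of reach is approached as far as the arm can. A call with a number of a shift or a turn outside -1 to 1 is refused whole. A call with a gripper value outside its range is refused whole. "jaw" is the opening, from 0 (shut) to 1 (fully open), set as the call begins (left out, the last holds). The fingers move at their own pace and stop on an object; "newtons" is the grip in N (left out, the last holds). Time passes only in rows, so rows that repeat a pose let the fingers close. It gives the time, the measured TCP pose, the force and the opening at its end, in the units of the state.
- bot.sense(): the state, without advancing time (a new reading comes with each control period).
- bot.capture(name): name is "scene" or "top"; returns a dict with "color" (420x560x3 uint8, red, green, blue), "K" (3x3 intrinsics, pixels), "view" (4x4, takes a point from world to camera coordinates). Camera axes: x right, y down, z forward; pixel columns grow to the right and rows downward; lengths in m; the calibration is good to about 2 mm. A picture is of the moment at which its call begins. There is no depth.
- bot.close_job(): hands the job in, once; it reports no verdict.
Trained networks look in the newest picture that a camera, given by its name, has taken for a name from the list of things; names that differ only in an ending like _2 or _b are one class to them, and where a whole thing is asked for, a point or a joint stands for the part that bears it (a point fixed in the world has none). Each returns a list of dicts, best first, with "p" (0 to 1); they miss things now and then, are a little off and sometimes report something else, mostly with a low value. They report only what shows in the picture. A call takes as long as a camera call. They do not tell look-alikes from the thing itself.
- bot.spot_in(camera, name): "location" ([x, y, z] in m, in world coordinates, good to about 4 mm: the middle of the surface that is visible of it).
- bot.masks_of(camera, name): "region" (420x560 bool, what is visible of it).
The state is a dict: "clock": time; "joints": joint angles; "qvel": joint speeds; "tau": joint torques, N m; "tool_pos": TCP position; "orientation": TCP orientation; "contact_force": force on the tool from outside, world axes, zero at the start; "moment": the same for the moment, N m; "grip_width": finger opening in m.
Only numpy, scipy, OpenCV 4.12 (cv2) and the standard library are available. Lean on these libraries where they do the work, as an engineer would, in place of code of your own. Each camera call takes 0.05 s, during which the arm holds its last target. There are 200 camera calls.

## Working session

There is one attempt and no reset: what is moved stays moved. The work goes in short steps, Python scripts to look and compute and a tool call to move; the robot and the scene stay as the last step left them, time stands still between calls to the robot, and variables do not carry over. Pictures are saved under pics/ and viewed, about 12 in all and at most 16, crops included, and the job is handed in when it is done.

Besides the shell and the picture viewer there is one more tool, called by a JSON object that holds its "name" and its "arguments". jog_arm: Moves the arm, as the interface text tells. Scaled input: -1 to 1 covers 0.3 m each way for a shift and pi rad each way for a turn. Its arguments: {"type":"object","properties":{"moves":{"type":"array","items":{"type":"number"}},"jaw":{"type":"number"},"newtons":{"type":"number"}},"required":["moves"]}

```bash
mkdir -p pics; python3 - <<'E'
from station import bot
import cv2,numpy as np
s=bot.sense();print(s)
for c in("scene","top"):
    d=bot.capture(c);cv2.imwrite(f"pics/{c}0.png",d["color"][:,:,::-1]);print(d["K"].round(1).tolist(),d["view"].round(4).tolist())
    for n in["can_tall_mid","can_short_mid","tin_mid","filter_mid","shelf","jar_mid","carton_mid","mat","tray_bay"]:
        print(c,n,[(np.round(r["location"],3).tolist(),round(r["p"],2)) for r in bot.spot_in(c,n)[:3]])
E
```

```text
{'clock': 0.0, 'joints': array([-1.39247608,  0.42672817,  0.07383718,  1.60660743, -0.03408653,
        1.11080901, -0.06706306]), 'qvel': array([ 1.29145133e-03,  3.18385294e-04,  4.78810027e-04, -7.17392080e-04,
        4.65890617e-04, -9.62124744e-05, -8.76785631e-04]), 'tau': array([ 1.16940351e-03, -9.35827589e+01,  3.66685823e+00, -4.54225302e+01,
       -4.89452993e-02,  1.97952194e-02,  9.83452765e-05]), 'tool_pos': array([0.21720732, 0.63857694, 0.16697762]), 'orientation': array([-3.14030358e+00,  1.01653073e-04,  2.81379621e+00]), 'contact_force': array([-0.61270351, -0.49353619, -0.32589042]), 'moment': array([-0.05238951,  0.01006286, -0.01089934]), 'grip_width': 0.09405697555703145}
[[477.7, 0.0, 286.2], [0.0, 477.7, 213.6], [0.0, 0.0, 1.0]] [[-0.4572, 0.8893, -0.0147, 0.2189], [0.7502, 0.3767, -0.5433, -0.3878], [-0.4776, -0.2594, -0.8394, 1.7316], [0.0, 0.0, 0.0, 1.0]]
scene can_tall_mid [([0.575, 0.054, 0.176], 0.57)]
scene can_short_mid [([0.622, 0.11, 0.135], 0.71)]
scene tin_mid [([0.599, -0.008, 0.128], 0.97), ([0.409, 0.342, 0.004], 0.62)]
scene filter_mid [([0
[... 333 characters left out ...]
0.005], 0.91)]
[[456.2, 0.0, 286.5], [0.0, 456.2, 208.0], [0.0, 0.0, 1.0]] [[-0.0204, -0.9998, 0.0049, 0.0255], [-0.9975, 0.0201, -0.0675, 0.5496], [0.0674, -0.0062, -0.9977, 1.39], [0.0, 0.0, 0.0, 1.0]]
top can_tall_mid [([0.555, 0.045, 0.2], 0.81), ([0.586, -0.01, 0.152], 0.28)]
top can_short_mid [([0.595, 0.098, 0.147], 0.68)]
top tin_mid [([0.586, -0.012, 0.151], 0.63)]
top filter_mid [([0.627, 0.039, 0.1], 0.92), ([0.646, -0.185, 0.063], 0.82)]
top shelf [([0.639, 0.042, 0.036], 0.74), ([0.403, 0.336, 0.002], 0.7)]
top jar_mid [([0.701, 0.129, 0.104], 0.57)]
top carton_mid []
top mat [([0.41, -0.35, 0.005], 0.6)]
top tray_bay [([0.404, 0.34, 0.004], 0.95), ([0.638, 0.041, 0.039], 0.31)]
```

View pics/scene0.png

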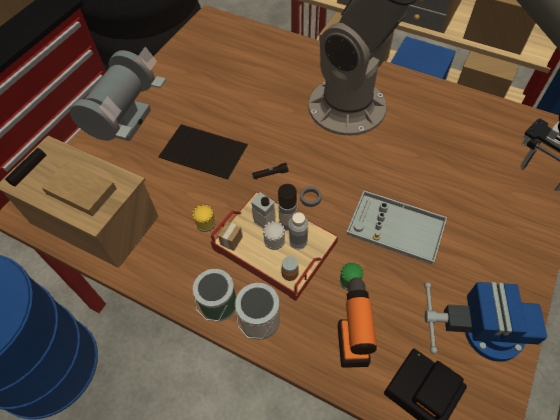

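View pics/top0.png

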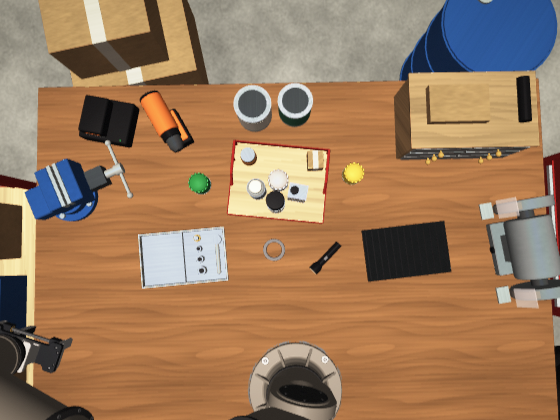

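The scene view shows the tall can at about (287,195), the short can at (298,230), the tin at (263,208) and the filter at (274,236). In the top view the tray's empty half is its left (+y) half, the mat is on the right, and there are green and yellow decoys at (199,183) and (354,172). Next I fit the poses using silhouettes.

```bash
cat > h.py <<'E'
from station import bot
import cv2,numpy as np
from scipy.optimize import minimize
def proj(d,P):
    q=np.c_[P,np.ones(len(P))]@d["view"].T
    return (q[:,:2]/q[:,2:3])*[d["K"][0,0],d["K"][1,1]]+d["K"][:2,2]
def back(d,uv,z):
    R,t=d["view"][:3,:3],d["view"][:3,3];C=-R.T@t
    r=np.c_[(np.atleast_2d(uv)-d["K"][:2,2])/[d["K"][0,0],d["K"][1,1]],np.ones(len(np.atleast_2d(uv)))]@R
    return (C+r*((z-C[2])/r[:,2])[:,None])[:,:2]
th=np.linspace(0,6.283,40)
def circ(x,y,r,z):return np.c_[x+r*np.cos(th),y+r*np.sin(th),0*th+z]
def box(x,y,w,a,b,z):
    c=np.array([[a,b],[-a,b],[-a,-b],[a,-b]])/2@np.array([[np.cos(w),np.sin(w)],[-np.sin(w),np.cos(w)]])
    return np.c_[c+[x,y],np.full(4,z)]
def parts(n,x,y,b,w=0):
    if n=="can_tall_mid":return [[circ(x,y,.026,b),circ(x,y,.026,b+.113)],[circ(x,y,.0255,b+.113),circ(x,y,.0255,b+.165)]]
    if n=="can_short_mid":return [[circ(x,y,.026,b),circ(x,y,.026,b+.1)],[circ(x,y,.026,b+.1),circ(x,y,.018,b+.11)],[circ(x,y,.018,b+.11),circ(x,y,.018,b+.13)]]
    if n=="tin_mid":return [[box(x,y,w,.04,.052,b),box(x,y,w,.04,.052,b+.11)]]
    if n=="filter_mid":return [[circ(x,y,.03,b),circ(x,y,.0305,b+.05)],[circ(x,y,.0305,b+.05),circ(x,y,.022,b+.065)]]
N=["can_tall_mid","can_short_mid","tin_mid","filter_mid"]
S=4
def draw(d,p,b,names,shape,off):
    L=np.zeros(shape,np.uint8);o=[]
    for n in names:
        k=3 if n=="tin_mid" else 2
        i=sum(3 if m=="tin_mid" else 2 for m in names[:names.index(n)])
        x,y=p[i:i+2];w=p[i+2] if k==3 else 0
        o.append((-(d["view"]@[x,y,b+.05,1])[2],n,parts(n,x,y,b,w)))
    for _,n,ps in sorted(o,key=lambda a:a[0]):
        for q in ps:
            h=cv2.convexHull(((proj(d,np.vstack(q))-off)*S*16+S*8-8).astype(np.int32))
            cv2.fillConvexPoly(L,h,N.index(n)+1,shift=4)
    return L
def rect(cam,d,n,z):
    for m in bot.masks_of(cam,n)[:2]:
        c=max(cv2.findContours(m["region"].astype(np.uint8),cv2.RETR_EXTERNAL,cv2.CHAIN_APPROX_NONE)[0],key=len)[:,0].astype(float)
        r=cv2.minAreaRect((back(d,c,z)*1000).astype(np.float32))
        print(cam,n,round(m["p"],2),np.round(r[0],1),np.round(r[1],1),round(r[2],2))
E
cat > m.py <<'E'
from h import *
D={c:bot.capture(c) for c in("top","scene")}
for c in D:
    for n,z in(("shelf",.04),("mat",.005),("tray_bay",.015),("jar_mid",.1)):rect(c,D[c],n,z)
p0=np.array([.57,.045,.60,.105,.605,-.01,0,.635,.043])
off={};M={}
for c,d in D.items():
    o=np.floor(proj(d,np.array([[.62,.045,.1]]))[0])-60;off[c]=o
    x0,y0=o.astype(int);T=np.zeros((120*S,120*S),np.uint8)
    for n in N:
        best=None
        for m in bot.masks_of(c,n):
            vv,uu=np.nonzero(m["region"])
            if abs(uu.mean()-x0-60)<45 and abs(vv.mean()-y0-60)<45: best=m;break
        print(c,n,best and (round(best["p"],2),best["region"].sum()))
        if best: T[cv2.resize(best["region"][y0:y0+120,x0:x0+120].astype(np.float32),None,fx=S,fy=S,interpolation=cv2.INTER_LINEAR)>.5]=N.index(n)+1
    M[c]=T
cost=lambda p:sum((draw(D[c],p,.04,N,M[c].shape,off[c])!=M[c]).sum() for c in D)/S/S
best=min((minimize(cost,p0+[0,0,0,0,0,0,w,0,0],method="Nelder-Mead",options=dict(initial_simplex=np.vstack([p0+[0,0,0,0,0,0,w,0,0]]+[p0+[0,0,0,0,0,0,w,0,0]+v for v in np.diag([.012]*6+[.15]+[.012]*2)]),maxiter=900,xatol=1e-4,fatol=.1)) for w in(-.15,.1)),key=lambda r:r.fun)
print(best.fun,np.round(best.x,4));np.save("p.npy",best.x)
V=[]
for c,d in D.items():
    x0,y0=off[c].astype(int);I=cv2.resize(d["color"][y0:y0+120,x0:x0+120,::-1],None,fx=S,fy=S,interpolation=cv2.INTER_CUBIC)
    L=draw(d,best.x,.04,N,M[c].shape,off[c])
    for k in range(1,5):
        cv2.drawContours(I,cv2.findContours((L==k).astype(np.uint8),0,1)[0],-1,[(0,0,255),(255,0,0),(0,200,0),(255,0,255)][k-1],1)
    V.append(I[40:440,40:440])
cv2.imwrite("pics/fit.png",np.hstack(V))
E
python3 m.py
```

```text
top shelf 0.96 [629.7  39.7] [299.9 236.7] 83.2
top mat 0.61 [ 409.2 -353.1] [160.2 259.7] 5.79
top tray_bay 0.81 [404.9 336.4] [166.2 265.9] 4.17
top tray_bay 0.3 [ 409.5 -351.6] [161.8 260.2] 5.34
top jar_mid 0.5 [698.  124.7] [46.9 50.3] 88.89
scene shelf 0.8 [632.1  31.8] [322.8 237.7] 83.26
scene mat 0.76 [ 409.9 -352.8] [165.  264.4] 5.31
scene tray_bay 0.74 [404.3 335.8] [177.3 266.9] 4.04
scene jar_mid 0.53 [715.  132.8] [70.9 45.2] 26.44
scene jar_mid 0.28 [600. 101.] [113.9  50.9] 26.74
top can_tall_mid (0.55, np.int64(340))
top can_short_mid None
top tin_mid (0.64, np.int64(355))
top filter_mid (0.56, np.int64(363))
scene can_tall_mid (0.94, np.int64(652))
scene can_short_mid (0.92, np.int64(602))
scene tin_mid (0.82, np.int64(663))
scene filter_mid (0.96, np.int64(505))
643.6875 [ 0.5592  0.047   0.6021  0.1026  0.5878 -0.0176  0.1575  0.6286  0.0385]
```

View pics/fit.png

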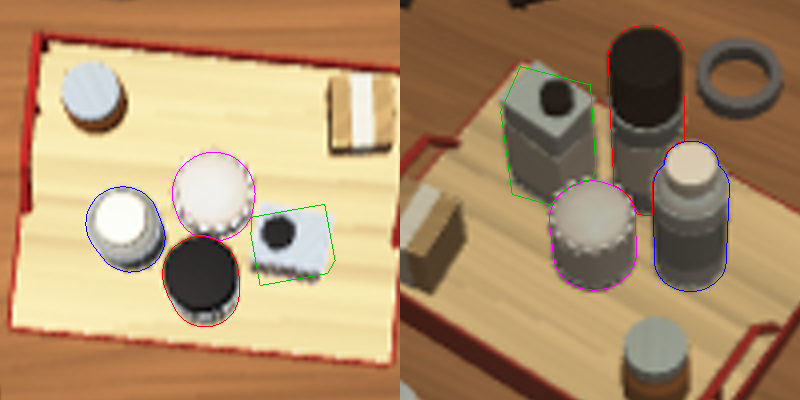

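```bash
cat > t.py <<'E'
from h import *
D={c:bot.capture(c) for c in("top","scene")}
p=np.load("p.npy");off={};I={};T={}
for c,d in D.items():
    o=np.floor(proj(d,np.array([[.62,.045,.1]]))[0])-60;off[c]=o;x0,y0=o.astype(int)
    I[c]=cv2.resize(d["color"][y0:y0+120,x0:x0+120,::-1],None,fx=S,fy=S,interpolation=cv2.INTER_CUBIC)
    r=bot.masks_of(c,"tin_mid")[0]["region"][y0:y0+120,x0:x0+120].astype(np.float32)
    T[c]=(cv2.resize(r,None,fx=S,fy=S)>.5)
def lab(c,q):
    x=p.copy();x[4:7]=q;return draw(D[c],x,.04,N,T[c].shape,off[c])==3
R=[]
for w in np.arange(-.45,.3,.05):
    f=lambda q:sum((lab(c,[*q,w])!=T[c]).sum() for c in D)/16
    r=minimize(f,[.593,-.013],method="Nelder-Mead",options=dict(initial_simplex=[[.593,-.013],[.6,-.013],[.593,-.006]],xatol=1e-4,fatol=.1))
    R.append((r.fun,w,*r.x));print(np.round(R[-1],4))
b=min(R);V=[]
for c in D:
    for q,col in((b[2:]+(b[1],),(0,200,0)),):
        cv2.drawContours(I[c],cv2.findContours(lab(c,q).astype(np.uint8),0,1)[0],-1,col,1)
        h=cv2.convexHull((proj(D[c],box(*q,.04,.052,.15))-off[c]).astype(np.float32)*S)
        cv2.polylines(I[c],[h.astype(np.int32)],True,(0,0,255),1)
    cc=((proj(D[c],np.array([[b[2],b[3],.1]]))[0]-off[c])*S).astype(int)
    V.append(cv2.resize(I[c][cc[1]-65:cc[1]+65,cc[0]-65:cc[0]+65],(390,390)))
cv2.imwrite("pics/tin.png",np.hstack(V))
E
python3 t.py
```

```text
[ 1.38125e+02 -4.50000e-01  5.86900e-01 -1.55000e-02]
[ 1.214375e+02 -4.000000e-01  5.870000e-01 -1.520000e-02]
[ 1.074375e+02 -3.500000e-01  5.871000e-01 -1.540000e-02]
[ 9.9375e+01 -3.0000e-01  5.8700e-01 -1.5200e-02]
[ 9.5125e+01 -2.5000e-01  5.8710e-01 -1.5600e-02]
[ 9.61875e+01 -2.00000e-01  5.86900e-01 -1.55000e-02]
[ 9.85625e+01 -1.50000e-01  5.87000e-01 -1.54000e-02]
[ 1.020625e+02 -1.000000e-01  5.865000e-01 -1.540000e-02]
[ 1.080625e+02 -5.000000e-02  5.866000e-01 -1.520000e-02]
[ 1.148125e+02 -0.000000e+00  5.854000e-01 -1.580000e-02]
[ 1.2325e+02  5.0000e-02  5.8550e-01 -1.6200e-02]
[ 1.333125e+02  1.000000e-01  5.855000e-01 -1.620000e-02]
[ 1.450e+02  1.500e-01  5.856e-01 -1.590e-02]
[ 1.56625e+02  2.00000e-01  5.85500e-01 -1.60000e-02]
[ 1.6925e+02  2.5000e-01  5.8510e-01 -1.5600e-02]
```

View pics/tin.png

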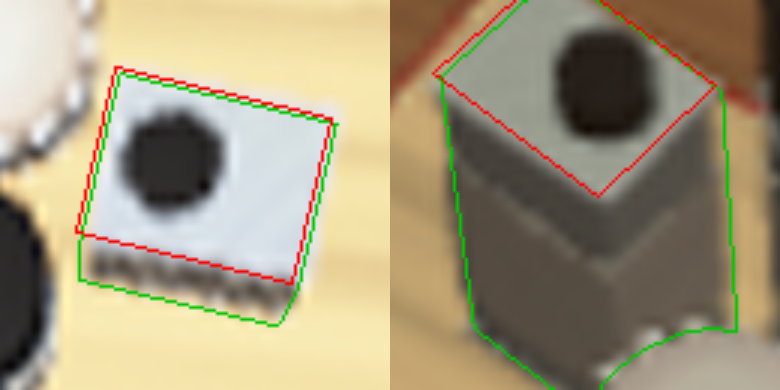

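The fit puts the items at their nominal shelf offsets (tall at −70/0, short at −34/+60, tin at about −33/−58), so I can start moving. First I rise and turn the jaws along the shelf's x.

{"name": "jog_arm", "arguments": {"moves": [0,0,-0.48,0,0,0.15,0,0,-0.48,0,0,0.15,0,0,-0.48,0,0,0.15,0,0,-0.48,0,0,0.15,0,0,-0.48,0,0,0.15], "jaw": 1, "newtons": 30}}

```text
clock: 2.52
tool_pos: [0.218, 0.6409, 0.3174]
orientation: [3.135, -0.004, 2.336]
contact_force: [0.9, 0.3, -0.8]
grip_width: 0.0938
```

{"name": "jog_arm", "arguments": {"moves": [0,0,0,0,0,0.15,0,0,0,0,0,0.15,0,0,0,0,0,0.15,0,0,0,0,0,0.15,0,0,0,0,0,0.15]}}

```text
clock: 2.93
tool_pos: [0.2172, 0.6389, 0.3111]
orientation: [-3.141, 0.001, 1.867]
contact_force: [-0.1, 0.5, 0.9]
grip_width: 0.094
```

{"name": "jog_arm", "arguments": {"moves": [0,0,0,0,0,0.133,0,0,0,0,0,0.133,0,0,0,0,0,0.133,0,0,0,0,0,0.133,0,0,0,0,0,0.133]}}

```text
clock: 3.35
tool_pos: [0.2172, 0.6389, 0.3113]
orientation: [-3.142, 0.001, 1.455]
contact_force: [-0.3, -0.2, -1.0]
grip_width: 0.0936
```

{"name": "jog_arm", "arguments": {"moves": [-0.457,0.342,0,0,0,0,-0.457,0.342,0,0,0,0,-0.457,0.342,0,0,0,0,-0.457,0.342,0,0,0,0,-0.457,0.342,0,0,0,0]}}

```text
clock: 3.77
tool_pos: [0.3081, 0.4846, 0.3126]
orientation: [3.14, -0.0, 1.451]
contact_force: [1.1, -0.5, 0.1]
grip_width: 0.0939
```

{"name": "jog_arm", "arguments": {"moves": [-0.457,0.342,0,0,0,0,-0.457,0.342,0,0,0,0,-0.457,0.342,0,0,0,0,-0.457,0.342,0,0,0,0,-0.457,0.342,0,0,0,0]}}

```text
clock: 4.18
tool_pos: [0.3929, 0.3362, 0.3123]
orientation: [3.141, -0.001, 1.451]
contact_force: [0.7, -1.3, -0.3]
grip_width: 0.0941
```

{"name": "jog_arm", "arguments": {"moves": [-0.457,0.342,0,0,0,0,-0.457,0.342,0,0,0,0,-0.457,0.342,0,0,0,0,-0.457,0.342,0,0,0,0,-0.457,0.342,0,0,0,0]}}

```text
clock: 4.6
tool_pos: [0.4778, 0.1878, 0.3122]
orientation: [3.14, 0.0, 1.451]
contact_force: [-1.0, -0.8, -0.2]
grip_width: 0.094
```

{"name": "jog_arm", "arguments": {"moves": [-0.457,0.342,0,0,0,0,-0.457,0.342,0,0,0,0,-0.457,0.342,0,0,0,0,-0.457,0.342,0,0,0,0,-0.457,0.342,0,0,0,0]}}

```text
clock: 5.02
tool_pos: [0.5628, 0.0395, 0.3119]
orientation: [3.14, 0.002, 1.451]
contact_force: [-0.3, -0.9, 0.1]
grip_width: 0.0938
```

{"name": "jog_arm", "arguments": {"moves": [0,0,0,0,0,0,0,0,0,0,0,0]}}

```text
clock: 5.18
tool_pos: [0.5607, 0.0463, 0.3114]
orientation: [-3.141, 0.0, 1.456]
contact_force: [0.1, 0.6, 0.7]
grip_width: 0.094
```

{"name": "jog_arm", "arguments": {"moves": [0,0,0.15,0,0,0,0,0,0.28,0,0,0,0,0,0.4,0,0,0,0,0,0.48,0,0,0,0,0,0.517,0,0,0]}}

```text
clock: 5.6
tool_pos: [0.5584, 0.048, 0.1534]
orientation: [-3.138, 0.001, 1.458]
contact_force: [-0.3, 0.7, 0.1]
grip_width: 0.0937
```

{"name": "jog_arm", "arguments": {"moves": [0,0,0,0,0,0,0,0,0,0,0,0,0,0,0,0,0,0,0,0,0,0,0,0,0,0,0,0,0,0], "jaw": 0, "newtons": 25}}

```text
clock: 6.02
tool_pos: [0.5614, 0.0467, 0.1579]
orientation: [3.14, -0.001, 1.454]
contact_force: [1.5, 0.1, -0.4]
grip_width: 0.0645
```

{"name": "jog_arm", "arguments": {"moves": [0,0,0,0,0,0,0,0,0,0,0,0,0,0,0,0,0,0,0,0,0,0,0,0,0,0,0,0,0,0]}}

```text
clock: 6.43
tool_pos: [0.5611, 0.0464, 0.157]
orientation: [3.141, -0.0, 1.453]
contact_force: [-0.4, 0.7, 6.8]
grip_width: 0.0504
```

{"name": "jog_arm", "arguments": {"moves": [0,0,-0.05,0,0,0,0,0,-0.15,0,0,0,0,0,-0.28,0,0,0,0,0,-0.4,0,0,0,0,0,-0.517,0,0,0]}}

```text
clock: 6.85
tool_pos: [0.5601, 0.046, 0.3132]
orientation: [-3.141, 0.0, 1.453]
contact_force: [1.1, 0.8, -3.5]
grip_width: 0.0504
```

{"name": "jog_arm", "arguments": {"moves": [-0.07,-0.012,0,0,0,0,-0.16,-0.028,0,0,0,0,-0.28,-0.049,0,0,0,0,-0.41,-0.072,0,0,0,0,-0.547,-0.096,0,0,0,0]}}

```text
clock: 7.27
tool_pos: [0.5118, -0.1143, 0.3111]
orientation: [-3.141, -0.0, 1.455]
contact_force: [0.9, -0.7, -4.1]
grip_width: 0.0505
```

{"name": "jog_arm", "arguments": {"moves": [-0.11,-0.019,0,0,0,0,-0.22,-0.038,0,0,0,0,-0.33,-0.058,0,0,0,0,-0.44,-0.077,0,0,0,0,-0.547,-0.096,0,0,0,0]}}

```text
clock: 7.68
tool_pos: [0.4638, -0.2743, 0.3114]
orientation: [-3.142, -0.001, 1.453]
contact_force: [0.7, -0.9, -3.3]
grip_width: 0.0502
```

{"name": "jog_arm", "arguments": {"moves": [-0.13,-0.023,0,0,0,0,-0.26,-0.046,0,0,0,0,-0.38,-0.067,0,0,0,0,-0.48,-0.084,0,0,0,0,-0.547,-0.096,0,0,0,0]}}

```text
clock: 8.1
tool_pos: [0.415, -0.4353, 0.311]
orientation: [-3.14, 0.001, 1.451]
contact_force: [-0.3, -1.1, -2.5]
grip_width: 0.0507
```

{"name": "jog_arm", "arguments": {"moves": [0,0,0.05,0,0,0,0,0,0.15,0,0,0,0,0,0.26,0,0,0,0,0,0.35,0,0,0,0,0,0.4,0,0,0]}}

```text
clock: 8.52
tool_pos: [0.4158, -0.4311, 0.1881]
orientation: [-3.138, -0.002, 1.453]
contact_force: [0.1, 0.8, -3.6]
grip_width: 0.0502
```

{"name": "jog_arm", "arguments": {"moves": [0,0,0.06,0,0,0,0,0,0.12,0,0,0,0,0,0.17,0,0,0,0,0,0.205,0,0,0,0,0,0.222,0,0,0]}}

```text
clock: 8.93
tool_pos: [0.4165, -0.4318, 0.1235]
orientation: [-3.14, -0.001, 1.453]
contact_force: [0.7, 0.7, -2.4]
grip_width: 0.0502
```

{"name": "jog_arm", "arguments": {"moves": [0,0,0.003,0,0,0,0,0,0.008,0,0,0,0,0,0.008,0,0,0]}}

```text
clock: 9.18
tool_pos: [0.4174, -0.4327, 0.1232]
orientation: [3.141, 0.0, 1.453]
contact_force: [0.2, 0.4, -2.7]
grip_width: 0.0504
```

{"name": "jog_arm", "arguments": {"moves": [0,0,0.003,0,0,0,0,0,0.005,0,0,0,0,0,0.005,0,0,0]}}

```text
clock: 9.43
tool_pos: [0.4178, -0.433, 0.1224]
orientation: [3.14, 0.001, 1.454]
contact_force: [-0.7, 2.3, 8.0]
grip_width: 0.0504
```

{"name": "jog_arm", "arguments": {"moves": [0,0,0,0,0,0,0,0,0,0,0,0,0,0,0,0,0,0,0,0,0,0,0,0,0,0,0,0,0,0], "jaw": 1}}

```text
clock: 9.85
tool_pos: [0.4173, -0.4324, 0.1213]
orientation: [3.141, 0.0, 1.453]
contact_force: [0.2, -0.6, 0.7]
grip_width: 0.0806
```

{"name": "jog_arm", "arguments": {"moves": [0,0,0,0,0,0,0,0,0,0,0,0,0,0,0,0,0,0]}}

```text
clock: 10.1
tool_pos: [0.4172, -0.4324, 0.1212]
orientation: [-3.141, 0.0, 1.453]
contact_force: [1.0, -0.5, 0.7]
grip_width: 0.0939
```

{"name": "jog_arm", "arguments": {"moves": [0,0,-0.12,0,0,0,0,0,-0.25,0,0,0,0,0,-0.38,0,0,0,0,0,-0.51,0,0,0,0,0,-0.633,0,0,0]}}

```text
clock: 10.52
tool_pos: [0.4168, -0.4324, 0.3133]
orientation: [3.141, 0.0, 1.453]
contact_force: [0.0, -0.1, 0.0]
grip_width: 0.0938
```

{"name": "jog_arm", "arguments": {"moves": [0.12,0.027,0,0,0,0,0.24,0.053,0,0,0,0,0.37,0.08,0,0,0,0,0.49,0.107,0,0,0,0,0.614,0.134,0,0,0,0]}}

```text
clock: 10.93
tool_pos: [0.4789, -0.2526, 0.3111]
orientation: [3.141, -0.0, 1.453]
contact_force: [1.1, -0.1, -0.5]
grip_width: 0.0939
```

{"name": "jog_arm", "arguments": {"moves": [0.12,0.027,0,0,0,0,0.24,0.053,0,0,0,0,0.37,0.08,0,0,0,0,0.49,0.107,0,0,0,0,0.614,0.134,0,0,0,0]}}

```text
clock: 11.35
tool_pos: [0.5405, -0.0741, 0.3113]
orientation: [3.141, -0.001, 1.454]
contact_force: [1.3, 1.0, -0.1]
grip_width: 0.0941
```

{"name": "jog_arm", "arguments": {"moves": [0.13,0.028,0,0,0,0,0.26,0.056,0,0,0,0,0.39,0.085,0,0,0,0,0.51,0.111,0,0,0,0,0.614,0.134,0,0,0,0]}}

```text
clock: 11.77
tool_pos: [0.6021, 0.1053, 0.3108]
orientation: [-3.141, -0.0, 1.455]
contact_force: [0.4, 0.3, 0.3]
grip_width: 0.0941
```

{"name": "jog_arm", "arguments": {"moves": [0,0,0,0,0,0,0,0,0,0,0,0]}}

```text
clock: 11.93
tool_pos: [0.6018, 0.104, 0.3103]
orientation: [-3.141, 0.001, 1.456]
contact_force: [-0.1, -0.7, 0.0]
grip_width: 0.094
```

```bash
python3 - <<'E'
from h import *
V=[]
for c in("top","scene"):
    d=bot.capture(c);I=d["color"][:,:,::-1]
    V.append(cv2.resize(I[100:310,150:500] if c=="top" else I[90:300,100:450],(400,240),interpolation=cv2.INTER_CUBIC))
cv2.imwrite("pics/a1.png",np.hstack(V));print(bot.sense()["tool_pos"])
E
```

```text
[0.60158909 0.1011611  0.31104038]
```

View pics/a1.png

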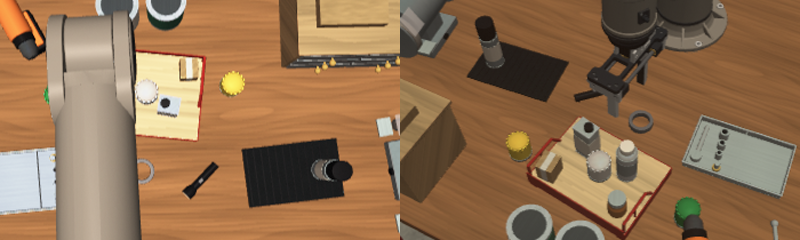

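The tall can stands upright on the mat's right end (top view, about (330,168)). The short can is next, so I descend over it.

{"name": "jog_arm", "arguments": {"moves": [0.005,0,0.08,0,0,0,0.005,0,0.18,0,0,0,0.005,0,0.28,0,0,0,0.005,0,0.37,0,0,0,0.005,0,0.45,0,0,0]}}

```text
clock: 12.45
tool_pos: [0.6013, 0.1021, 0.1749]
orientation: [-3.142, -0.0, 1.451]
contact_force: [-0.7, -0.6, 0.4]
grip_width: 0.0938
```

{"name": "jog_arm", "arguments": {"moves": [0,0,0.06,0,0,0,0,0,0.12,0,0,0,0,0,0.17,0,0,0,0,0,0.2,0,0,0,0,0,0.21,0,0,0]}}

```text
clock: 12.87
tool_pos: [0.6013, 0.1026, 0.1123]
orientation: [-3.141, 0.001, 1.452]
contact_force: [-0.4, 0.2, -0.4]
grip_width: 0.0941
```

{"name": "jog_arm", "arguments": {"moves": [0,0,0,0,0,0,0,0,0,0,0,0,0,0,0,0,0,0,0,0,0,0,0,0,0,0,0,0,0,0], "jaw": 0}}

```text
clock: 13.28
tool_pos: [0.6022, 0.1039, 0.1137]
orientation: [3.141, -0.001, 1.454]
contact_force: [-0.1, -0.3, -0.0]
grip_width: 0.0641
```

{"name": "jog_arm", "arguments": {"moves": [0,0,0,0,0,0,0,0,0,0,0,0,0,0,0,0,0,0,0,0,0,0,0,0,0,0,0,0,0,0]}}

```text
clock: 13.7
tool_pos: [0.602, 0.1037, 0.1131]
orientation: [3.141, 0.0, 1.453]
contact_force: [0.8, -0.1, 1.2]
grip_width: 0.0356
```

```bash
python3 - <<'E'
from h import *
V=[]
for c in("top","scene"):
    d=bot.capture(c);I=d["color"][:,:,::-1]
    u,v=proj(d,np.array([[.6,.09,.1]]))[0].astype(int)
    V.append(cv2.resize(I[v-55:v+55,u-55:u+55],(400,400),interpolation=cv2.INTER_CUBIC))
    print(c,[(np.round(r["location"],3),r["p"]) for r in bot.spot_in(c,"can_short_mid")])
cv2.imwrite("pics/a2.png",np.hstack(V));s=bot.sense();print(s["tool_pos"],s["grip_width"],s["contact_force"])
E
```

```text
top [(array([0.622, 0.036, 0.102]), 0.42)]
scene [(array([0.624, 0.118, 0.115]), 0.56)]
[0.60200868 0.10373287 0.1131027 ] 0.03554159506368479 [ 2.04000452 -0.32622944 -0.95144983]
```

View pics/a2.png

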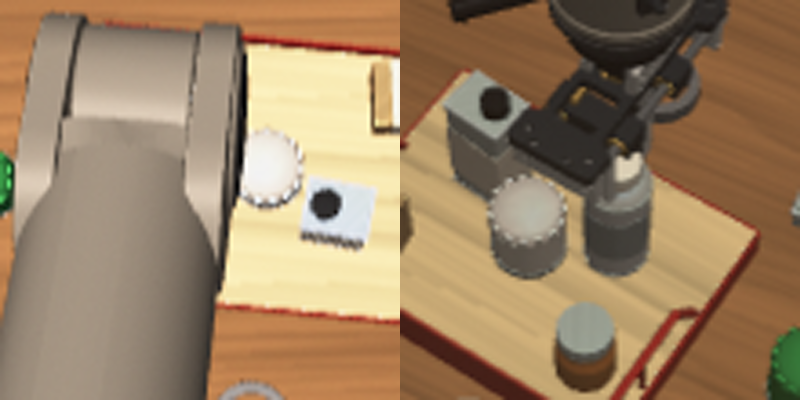

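```bash
python3 - <<'E'
from h import *
V=[]
d=bot.capture("scene");I=d["color"][:,:,::-1]
u,v=proj(d,np.array([[.6,.09,.12]]))[0].astype(int)
k=9;x0,y0=u-38,v-44
I=cv2.resize(I[y0:y0+66,x0:x0+76],None,fx=k,fy=k,interpolation=cv2.INTER_CUBIC)
p=np.load("p.npy")
for P,col in((np.array([[.602,.1037,.1131]]),(0,0,255)),(np.array([[.602,.1037,.132]]),(0,255,0)),
  (np.array([[.602+.018*.993,.1037-.018*.118,.1131]]),(255,0,0)),(np.array([[.602-.018*.993,.1037+.018*.118,.1131]]),(255,255,0)),(circ(p[2],p[3],.018,.17),(255,0,255)),(circ(p[2],p[3],.026,.14),(255,0,255))):
    for q in (proj(d,P)-[x0,y0])*k+k/2: cv2.circle(I,tuple(int(a) for a in q),2+2*(len(P)==1),col,-1)
cv2.imwrite("pics/a3.png",I)
E
```

```text
(no output)
```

View pics/a3.png

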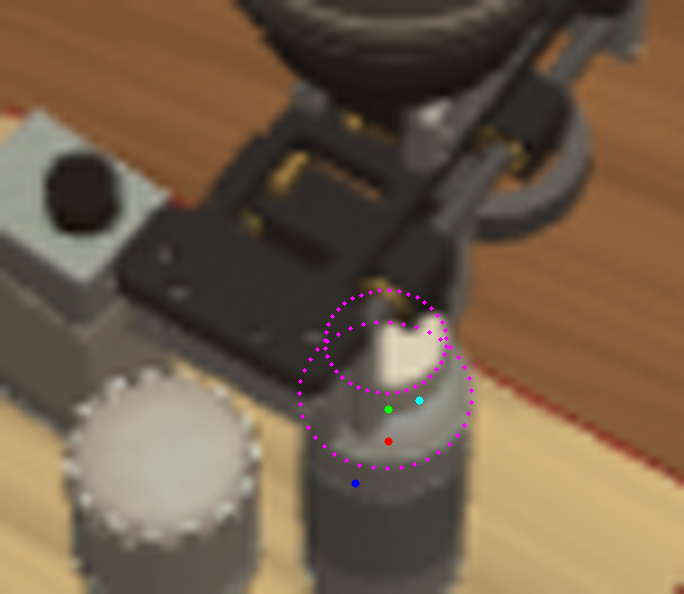

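The jaws closed at 36 mm, which means the cap rather than the wall. In the image the finger tips sit well above the reported TCP, so I reopen, rise clear and check the tip offset.

{"name": "jog_arm", "arguments": {"moves": [0,0,0,0,0,0,0,0,0,0,0,0,0,0,0,0,0,0,0,0,0,0,0,0,0,0,0,0,0,0], "jaw": 1}}

```text
clock: 14.37
tool_pos: [0.6018, 0.1038, 0.1131]
orientation: [-3.141, 0.0, 1.453]
contact_force: [0.3, -1.0, 1.0]
grip_width: 0.0652
```

{"name": "jog_arm", "arguments": {"moves": [0,0,0,0,0,0,0,0,0,0,0,0,0,0,0,0,0,0,0,0,0,0,0,0,0,0,0,0,0,0]}}

```text
clock: 14.78
tool_pos: [0.6019, 0.1037, 0.1131]
orientation: [-3.142, 0.0, 1.453]
contact_force: [-0.1, -0.2, -0.1]
grip_width: 0.0936
```

{"name": "jog_arm", "arguments": {"moves": [0,0,-0.12,0,0,0,0,0,-0.24,0,0,0,0,0,-0.35,0,0,0,0,0,-0.45,0,0,0,0,0,-0.45,0,0,0]}}

```text
clock: 15.2
tool_pos: [0.6044, 0.1036, 0.2537]
orientation: [3.135, -0.003, 1.453]
contact_force: [1.1, 0.2, 0.4]
grip_width: 0.094
```

```bash
cat > tip.py <<'E'
from h import *
import sys
d=bot.capture("scene");I=d["color"][:,:,::-1];s=bot.sense();t=s["tool_pos"];w=s["grip_width"]/2
print(t,s["grip_width"],s["orientation"])
u,v=proj(d,t[None])[0].astype(int)
k=8;x0,y0=u-35,v-40
I=cv2.resize(I[y0:y0+70,x0:x0+70],None,fx=k,fy=k,interpolation=cv2.INTER_CUBIC)
for sg in(-1,1):
  for h in(0,.02,.04):
    P=t+[sg*w*.993,-sg*w*.118,h]
    q=(proj(d,P[None])[0]-[x0,y0])*k+k/2
    cv2.circle(I,tuple(int(a) for a in q),3,(0,0,255) if h==0 else (0,255,0) if h<.03 else (255,255,0),-1)
cv2.imwrite(sys.argv[1],I)
E
python3 tip.py pics/tip1.png
```

```text
[0.60338098 0.10386376 0.25085916] 0.09412230823504311 [ 3.13768609e+00 -2.45919968e-03  1.45346266e+00]
```

View pics/tip1.png

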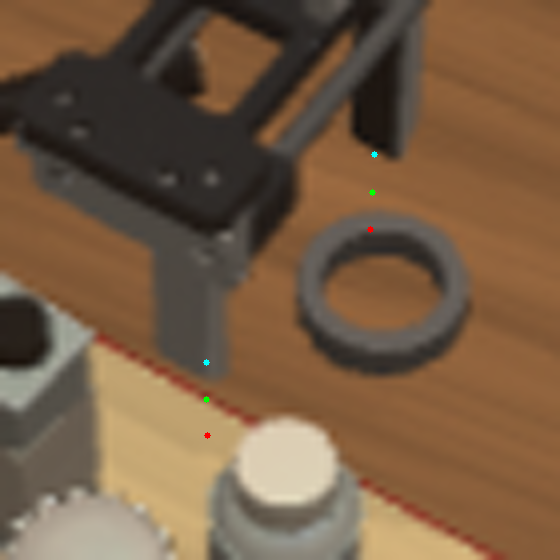

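The open finger tips are about 36 mm above the reported TCP: the finger ends match the +0.036–0.04 m marks. I'll command z about 36 mm lower from here on. Descending again for the short can's wall.

{"name": "jog_arm", "arguments": {"moves": [0,0,0.08,0,0,0,0,0,0.17,0,0,0,0,0,0.26,0,0,0,0,0,0.33,0,0,0,0,0,0.37,0,0,0]}}

```text
clock: 15.67
tool_pos: [0.6002, 0.1035, 0.1338]
orientation: [-3.138, 0.002, 1.453]
contact_force: [-0.2, 0.7, -0.0]
grip_width: 0.0941
```

{"name": "jog_arm", "arguments": {"moves": [0,0,0.04,0,0,0,0,0,0.09,0,0,0,0,0,0.14,0,0,0,0,0,0.18,0,0,0,0,0,0.203,0,0,0]}}

```text
clock: 16.08
tool_pos: [0.6016, 0.1037, 0.0749]
orientation: [-3.141, 0.0, 1.453]
contact_force: [-0.9, -0.3, 0.3]
grip_width: 0.0938
```

{"name": "jog_arm", "arguments": {"moves": [0,0,0,0,0,0,0,0,0,0,0,0,0,0,0,0,0,0,0,0,0,0,0,0,0,0,0,0,0,0], "jaw": 0}}

```text
clock: 16.5
tool_pos: [0.6023, 0.1039, 0.0768]
orientation: [3.141, -0.001, 1.454]
contact_force: [0.1, 0.5, 0.2]
grip_width: 0.0638
```

{"name": "jog_arm", "arguments": {"moves": [0,0,0,0,0,0,0,0,0,0,0,0,0,0,0,0,0,0,0,0,0,0,0,0,0,0,0,0,0,0]}}

```text
clock: 16.92
tool_pos: [0.6022, 0.1038, 0.0765]
orientation: [3.141, -0.0, 1.453]
contact_force: [0.8, 1.0, 4.1]
grip_width: 0.0517
```

{"name": "jog_arm", "arguments": {"moves": [0,0,-0.06,0,0,0,0,0,-0.18,0,0,0,0,0,-0.31,0,0,0,0,0,-0.44,0,0,0,0,0,-0.567,0,0,0]}}

```text
clock: 17.33
tool_pos: [0.6012, 0.1033, 0.2477]
orientation: [-3.141, 0.001, 1.453]
contact_force: [0.9, 1.2, -2.6]
grip_width: 0.0515
```

{"name": "jog_arm", "arguments": {"moves": [-0.06,-0.023,-0.06,0,0,0,-0.14,-0.054,-0.1,0,0,0,-0.23,-0.089,-0.1,0,0,0,-0.33,-0.128,-0.1,0,0,0,-0.442,-0.172,-0.1,0,0,0]}}

```text
clock: 17.75
tool_pos: [0.5342, -0.0223, 0.2758]
orientation: [-3.141, 0.0, 1.455]
contact_force: [0.4, -0.4, -2.2]
grip_width: 0.0514
```

{"name": "jog_arm", "arguments": {"moves": [-0.11,-0.043,0,0,0,0,-0.22,-0.086,0,0,0,0,-0.33,-0.128,0,0,0,0,-0.44,-0.171,0,0,0,0,-0.55,-0.214,0,0,0,0]}}

```text
clock: 18.17
tool_pos: [0.4505, -0.1794, 0.2759]
orientation: [-3.141, -0.001, 1.454]
contact_force: [1.0, -0.7, -2.4]
grip_width: 0.0517
```

{"name": "jog_arm", "arguments": {"moves": [-0.1,-0.039,0,0,0,0,-0.19,-0.074,0,0,0,0,-0.27,-0.105,0,0,0,0,-0.32,-0.124,0,0,0,0,-0.335,-0.129,0,0,0,0]}}

```text
clock: 18.58
tool_pos: [0.3998, -0.2758, 0.276]
orientation: [-3.141, -0.001, 1.45]
contact_force: [-0.0, -0.1, -2.9]
grip_width: 0.0516
```

{"name": "jog_arm", "arguments": {"moves": [0,0,0.06,0,0,0,0,0,0.16,0,0,0,0,0,0.28,0,0,0,0,0,0.4,0,0,0,0,0,0.5,0,0,0]}}

```text
clock: 19.0
tool_pos: [0.4011, -0.2726, 0.1232]
orientation: [-3.139, 0.0, 1.454]
contact_force: [0.3, 1.1, -2.0]
grip_width: 0.0516
```

{"name": "jog_arm", "arguments": {"moves": [0,0,0.08,0,0,0,0,0,0.15,0,0,0,0,0,0.21,0,0,0,0,0,0.25,0,0,0,0,0,0.275,0,0,0]}}

```text
clock: 19.42
tool_pos: [0.4011, -0.2727, 0.042]
orientation: [-3.139, -0.0, 1.454]
contact_force: [-0.9, 0.0, -3.5]
grip_width: 0.0517
```

{"name": "jog_arm", "arguments": {"moves": [0,0,0.002,0,0,0,0,0,0.005,0,0,0,0,0,0.005,0,0,0]}}

```text
clock: 19.67
tool_pos: [0.4022, -0.2735, 0.0427]
orientation: [3.141, 0.0, 1.454]
contact_force: [0.1, -0.3, -2.6]
grip_width: 0.0518
```

{"name": "jog_arm", "arguments": {"moves": [0,0,0.002,0,0,0,0,0,0.005,0,0,0,0,0,0.005,0,0,0,0,0,0.005,0,0,0]}}

```text
clock: 20.0
tool_pos: [0.4024, -0.2736, 0.0413]
orientation: [3.141, 0.0, 1.454]
contact_force: [0.3, 0.8, 5.2]
grip_width: 0.0516
```

{"name": "jog_arm", "arguments": {"moves": [0,0,0,0,0,0,0,0,0,0,0,0,0,0,0,0,0,0,0,0,0,0,0,0,0,0,0,0,0,0], "jaw": 1}}

```text
clock: 20.42
tool_pos: [0.4018, -0.2735, 0.0408]
orientation: [-3.141, 0.0, 1.453]
contact_force: [-0.0, 0.7, 0.1]
grip_width: 0.0818
```

{"name": "jog_arm", "arguments": {"moves": [0,0,0,0,0,0,0,0,0,0,0,0,0,0,0,0,0,0]}}

```text
clock: 20.67
tool_pos: [0.4018, -0.2735, 0.0408]
orientation: [-3.141, 0.0, 1.453]
contact_force: [0.8, -1.1, -0.4]
grip_width: 0.0941
```

{"name": "jog_arm", "arguments": {"moves": [0,0,-0.12,0,0,0,0,0,-0.25,0,0,0,0,0,-0.38,0,0,0,0,0,-0.51,0,0,0,0,0,-0.633,0,0,0]}}

```text
clock: 21.08
tool_pos: [0.4011, -0.2743, 0.232]
orientation: [-3.14, 0.001, 1.452]
contact_force: [0.3, 2.2, 1.7]
grip_width: 0.0941
```

{"name": "jog_arm", "arguments": {"moves": [0.1,0.055,0,0,0,0,0.2,0.11,0,0,0,0,0.29,0.161,0,0,0,0,0.38,0.211,0,0,0,0,0.463,0.2575,0,0,0,0]}}

```text
clock: 21.5
tool_pos: [0.4958, -0.1426, 0.2307]
orientation: [3.141, -0.001, 1.455]
contact_force: [0.9, 0.9, 1.1]
grip_width: 0.0937
```

{"name": "jog_arm", "arguments": {"moves": [0.1,0.055,0,0,0,0.005,0.2,0.11,0,0,0,0.01,0.3,0.167,0,0,0,0.015,0.4,0.222,0,0,0,0.02,0.463,0.2575,0,0,0,0.023]}}

```text
clock: 21.92
tool_pos: [0.5893, -0.0122, 0.2301]
orientation: [-3.141, 0.0, 1.383]
contact_force: [0.4, 0.2, -0.3]
grip_width: 0.0939
```

{"name": "jog_arm", "arguments": {"moves": [0,0,0,0,0,0,0,0,0,0,0,0,0,0,0,0,0,0]}}

```text
clock: 22.17
tool_pos: [0.5874, -0.0166, 0.2306]
orientation: [-3.141, 0.001, 1.38]
contact_force: [0.2, 0.1, -0.1]
grip_width: 0.0945
```

```bash
python3 tip.py pics/tip2.png
```

```text
[ 0.58722036 -0.01686362  0.2307445 ] 0.093684745981329 [-3.14141449e+00 -2.66859335e-05  1.37976186e+00]
```

View pics/tip2.png

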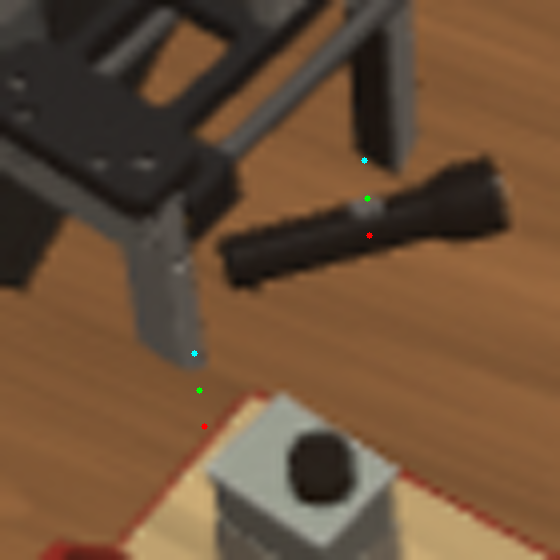

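The offset is the same here and the fingers straddle the tin. Descending and gripping.

{"name": "jog_arm", "arguments": {"moves": [0,0,0.08,0,0,0,0,0,0.17,0,0,0,0,0,0.25,0,0,0,0,0,0.31,0,0,0,0,0,0.35,0,0,0]}}

```text
clock: 22.63
tool_pos: [0.5866, -0.0166, 0.1243]
orientation: [-3.14, -0.0, 1.38]
contact_force: [-0.7, -0.0, 0.3]
grip_width: 0.0942
```

{"name": "jog_arm", "arguments": {"moves": [0,0,0.04,0,0,0,0,0,0.08,0,0,0,0,0,0.12,0,0,0,0,0,0.145,0,0,0,0,0,0.153,0,0,0]}}

```text
clock: 23.05
tool_pos: [0.5874, -0.0157, 0.0787]
orientation: [-3.141, 0.0, 1.381]
contact_force: [0.1, 0.1, -0.3]
grip_width: 0.0941
```

{"name": "jog_arm", "arguments": {"moves": [0,0,0,0,0,0,0,0,0,0,0,0,0,0,0,0,0,0,0,0,0,0,0,0,0,0,0,0,0,0], "jaw": 0}}

```text
clock: 23.47
tool_pos: [0.5881, -0.0156, 0.0802]
orientation: [3.141, -0.0, 1.381]
contact_force: [0.5, 1.2, -0.3]
grip_width: 0.0641
```

{"name": "jog_arm", "arguments": {"moves": [0,0,0,0,0,0,0,0,0,0,0,0,0,0,0,0,0,0,0,0,0,0,0,0,0,0,0,0,0,0]}}

```text
clock: 23.88
tool_pos: [0.5879, -0.0158, 0.0798]
orientation: [3.141, 0.0, 1.381]
contact_force: [0.9, -0.0, 0.1]
grip_width: 0.0401
```

{"name": "jog_arm", "arguments": {"moves": [0,0,0,0,0,0,0,0,0,0,0,0,0,0,0,0,0,0]}}

```text
clock: 24.13
tool_pos: [0.5879, -0.0158, 0.0798]
orientation: [3.141, 0.0, 1.381]
contact_force: [0.7, -0.8, -0.0]
grip_width: 0.0399
```

{"name": "jog_arm", "arguments": {"moves": [0,0,-0.06,0,0,0,0,0,-0.18,0,0,0,0,0,-0.31,0,0,0,0,0,-0.44,0,0,0,0,0,-0.567,0,0,0]}}

```text
clock: 24.55
tool_pos: [0.5872, -0.016, 0.2515]
orientation: [-3.141, 0.0, 1.381]
contact_force: [1.0, 1.1, -3.3]
grip_width: 0.04
```

{"name": "jog_arm", "arguments": {"moves": [-0.05,-0.015,-0.06,0,0,0,-0.11,-0.034,-0.1,0,0,0,-0.18,-0.055,-0.1,0,0,0,-0.26,-0.08,-0.1,0,0,0,-0.35,-0.107,-0.1,0,0,0]}}

```text
clock: 24.97
tool_pos: [0.5349, -0.1139, 0.2786]
orientation: [-3.14, 0.0, 1.382]
contact_force: [0.2, -0.7, -2.6]
grip_width: 0.0401
```

{"name": "jog_arm", "arguments": {"moves": [-0.11,-0.034,0,0,0,0,-0.22,-0.067,0,0,0,0,-0.33,-0.101,0,0,0,0,-0.44,-0.135,0,0,0,0,-0.55,-0.168,0,0,0,0]}}

```text
clock: 25.38
tool_pos: [0.4531, -0.267, 0.2786]
orientation: [-3.14, -0.001, 1.381]
contact_force: [1.0, 0.3, -2.3]
grip_width: 0.0402
```

{"name": "jog_arm", "arguments": {"moves": [-0.1,-0.031,0,0,0,0,-0.19,-0.058,0,0,0,0,-0.26,-0.08,0,0,0,0,-0.3,-0.092,0,0,0,0,-0.316,-0.097,0,0,0,0]}}

```text
clock: 25.8
tool_pos: [0.4062, -0.3551, 0.2787]
orientation: [-3.14, -0.0, 1.377]
contact_force: [0.0, 0.3, -3.0]
grip_width: 0.0402
```

{"name": "jog_arm", "arguments": {"moves": [0,0,0.06,0,0,0,0,0,0.16,0,0,0,0,0,0.28,0,0,0,0,0,0.4,0,0,0,0,0,0.5,0,0,0]}}

```text
clock: 26.22
tool_pos: [0.4079, -0.3518, 0.1268]
orientation: [-3.139, -0.001, 1.381]
contact_force: [0.7, 0.0, -3.1]
grip_width: 0.0396
```

{"name": "jog_arm", "arguments": {"moves": [0,0,0.08,0,0,0,0,0,0.15,0,0,0,0,0,0.21,0,0,0,0,0,0.25,0,0,0,0,0,0.275,0,0,0]}}

```text
clock: 26.63
tool_pos: [0.4083, -0.3522, 0.0457]
orientation: [-3.139, -0.0, 1.381]
contact_force: [-0.8, -0.3, -1.9]
grip_width: 0.0399
```

{"name": "jog_arm", "arguments": {"moves": [0,0,0.002,0,0,0,0,0,0.005,0,0,0,0,0,0.005,0,0,0]}}

```text
clock: 26.88
tool_pos: [0.4098, -0.3532, 0.0465]
orientation: [3.141, 0.0, 1.381]
contact_force: [0.3, -1.1, -2.1]
grip_width: 0.0404
```

{"name": "jog_arm", "arguments": {"moves": [0,0,0.002,0,0,0,0,0,0.004,0,0,0,0,0,0.004,0,0,0]}}

```text
clock: 27.13
tool_pos: [0.4098, -0.353, 0.045]
orientation: [3.141, 0.0, 1.381]
contact_force: [-0.4, 0.1, -2.2]
grip_width: 0.0403
```

{"name": "jog_arm", "arguments": {"moves": [0,0,0.002,0,0,0,0,0,0.004,0,0,0,0,0,0.004,0,0,0,0,0,0.004,0,0,0]}}

```text
clock: 27.47
tool_pos: [0.4106, -0.3534, 0.0443]
orientation: [3.14, 0.0, 1.381]
contact_force: [2.4, 1.8, 9.8]
grip_width: 0.0397
```

{"name": "jog_arm", "arguments": {"moves": [0,0,0,0,0,0,0,0,0,0,0,0,0,0,0,0,0,0,0,0,0,0,0,0,0,0,0,0,0,0], "jaw": 1}}

```text
clock: 27.88
tool_pos: [0.4093, -0.3529, 0.0434]
orientation: [-3.141, 0.0, 1.381]
contact_force: [0.1, -0.1, 1.1]
grip_width: 0.0696
```

{"name": "jog_arm", "arguments": {"moves": [0,0,0,0,0,0,0,0,0,0,0,0,0,0,0,0,0,0,0,0,0,0,0,0]}}

```text
clock: 28.22
tool_pos: [0.4094, -0.3529, 0.0435]
orientation: [-3.141, 0.0, 1.381]
contact_force: [-0.1, 0.7, -1.0]
grip_width: 0.093
```

{"name": "jog_arm", "arguments": {"moves": [0,0,-0.1,0,0,0,0,0,-0.22,0,0,0,0,0,-0.35,0,0,0,0,0,-0.48,0,0,0,0,0,-0.6,0,0,0]}}

```text
clock: 28.63
tool_pos: [0.4089, -0.3532, 0.2255]
orientation: [-3.141, 0.0, 1.38]
contact_force: [0.6, 0.1, -0.2]
grip_width: 0.0939
```

```bash
cat > f.py <<'E'
from h import *
V=[]
for c in("top","scene"):
    d=bot.capture(c);I=d["color"][:,:,::-1].copy()
    print(c,[(np.round(r["location"],3),round(r["p"],2)) for r in bot.spot_in(c,"filter_mid")])
    for ps in parts("filter_mid",.6286,.0385,.04):
        cv2.polylines(I,[cv2.convexHull((proj(d,np.vstack(ps))).astype(np.int32))],True,(255,0,255),1)
    V.append(cv2.resize(I[100:310,150:500] if c=="top" else I[90:300,100:450],(400,240),interpolation=cv2.INTER_CUBIC))
cv2.imwrite("pics/b1.png",np.hstack(V))
E
python3 f.py
```

```text
top [(array([ 0.645, -0.182,  0.064]), 0.89), (array([0.625, 0.04 , 0.098]), 0.66), (array([0.627, 0.279, 0.055]), 0.65)]
scene [(array([ 0.665, -0.178,  0.06 ]), 0.79), (array([0.642, 0.047, 0.099]), 0.78), (array([0.641, 0.274, 0.057]), 0.76)]
```

View pics/b1.png

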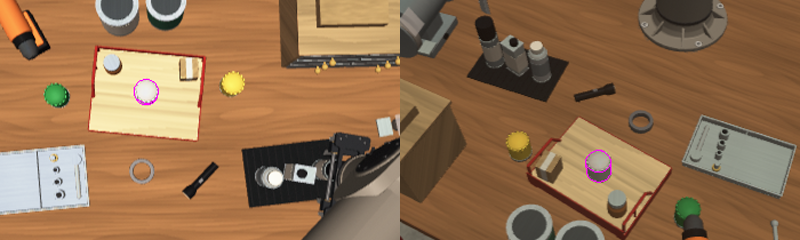

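All three stand upright on the mat and the filter is where fitted. Next, the filter.

{"name": "jog_arm", "arguments": {"moves": [0.09,0.03,0,0,0,0,0.18,0.06,0,0,0,0,0.28,0.093,0,0,0,0,0.38,0.126,0,0,0,0,0.473,0.157,0,0,0,0]}}

```text
clock: 29.25
tool_pos: [0.4824, -0.2205, 0.2222]
orientation: [-3.14, -0.0, 1.381]
contact_force: [0.2, 0.3, 0.1]
grip_width: 0.0941
```

{"name": "jog_arm", "arguments": {"moves": [0.09,0.03,0,0,0,0,0.18,0.06,0,0,0,0,0.28,0.093,0,0,0,0,0.38,0.126,0,0,0,0,0.473,0.157,0,0,0,0]}}

```text
clock: 29.67
tool_pos: [0.5554, -0.0901, 0.222]
orientation: [-3.14, 0.0, 1.381]
contact_force: [-0.1, -0.7, 0.3]
grip_width: 0.0944
```

{"name": "jog_arm", "arguments": {"moves": [0.11,0.037,0,0,0,0,0.22,0.073,0,0,0,0,0.33,0.11,0,0,0,0,0.42,0.139,0,0,0,0,0.473,0.157,0,0,0,0]}}

```text
clock: 30.08
tool_pos: [0.6288, 0.042, 0.2212]
orientation: [-3.139, 0.001, 1.384]
contact_force: [-0.0, -0.1, 0.4]
grip_width: 0.0938
```

{"name": "jog_arm", "arguments": {"moves": [0,0,0.08,0,0,0,0,0,0.18,0,0,0,0,0,0.28,0,0,0,0,0,0.38,0,0,0,0,0,0.43,0,0,0]}}

```text
clock: 30.5
tool_pos: [0.626, 0.0376, 0.0903]
orientation: [-3.137, 0.002, 1.38]
contact_force: [-0.6, 1.5, 0.2]
grip_width: 0.094
```

{"name": "jog_arm", "arguments": {"moves": [0,0,0.06,0,0,0,0,0,0.13,0,0,0,0,0,0.19,0,0,0,0,0,0.24,0,0,0,0,0,0.26,0,0,0]}}

```text
clock: 30.92
tool_pos: [0.6274, 0.0379, 0.0145]
orientation: [-3.139, 0.001, 1.381]
contact_force: [0.7, -0.4, -0.9]
grip_width: 0.0939
```

{"name": "jog_arm", "arguments": {"moves": [0,0,0,0,0,0,0,0,0,0,0,0,0,0,0,0,0,0,0,0,0,0,0,0,0,0,0,0,0,0], "jaw": 0}}

```text
clock: 31.33
tool_pos: [0.629, 0.0387, 0.0173]
orientation: [3.141, -0.001, 1.381]
contact_force: [2.8, -0.6, 0.4]
grip_width: 0.064
```

{"name": "jog_arm", "arguments": {"moves": [0,0,0,0,0,0,0,0,0,0,0,0,0,0,0,0,0,0,0,0,0,0,0,0]}}

```text
clock: 31.67
tool_pos: [0.6292, 0.0386, 0.0172]
orientation: [3.14, -0.001, 1.381]
contact_force: [0.6, 0.6, 6.7]
grip_width: 0.0599
```

{"name": "jog_arm", "arguments": {"moves": [0,0,-0.05,0,0,0,0,0,-0.15,0,0,0,0,0,-0.28,0,0,0,0,0,-0.4,0,0,0,0,0,-0.5,0,0,0]}}

```text
clock: 32.08
tool_pos: [0.6283, 0.0379, 0.1697]
orientation: [3.141, -0.0, 1.38]
contact_force: [1.6, 0.3, -3.0]
grip_width: 0.0595
```

{"name": "jog_arm", "arguments": {"moves": [0.05,-0.047,0,0,0,0,0.12,-0.113,0,0,0,0,0.19,-0.179,0,0,0,0,0.27,-0.254,0,0,0,0,0.346,-0.326,0,0,0,0]}}

```text
clock: 32.5
tool_pos: [0.5507, 0.1597, 0.1671]
orientation: [-3.141, -0.0, 1.38]
contact_force: [0.4, 0.4, -3.2]
grip_width: 0.0598
```

{"name": "jog_arm", "arguments": {"moves": [0.07,-0.066,0,0,0,0,0.14,-0.132,0,0,0,0,0.21,-0.198,0,0,0,0,0.28,-0.264,0,0,0,0,0.346,-0.326,0,0,0,0]}}

```text
clock: 32.92
tool_pos: [0.4741, 0.2803, 0.1672]
orientation: [-3.141, -0.0, 1.381]
contact_force: [0.7, 0.4, -2.4]
grip_width: 0.0595
```

{"name": "jog_arm", "arguments": {"moves": [0.08,-0.075,0,0,0,0,0.16,-0.151,0,0,0,0,0.24,-0.226,0,0,0,0,0.31,-0.292,0,0,0,0,0.346,-0.326,0,0,0,0]}}

```text
clock: 33.33
tool_pos: [0.3963, 0.4026, 0.1668]
orientation: [-3.14, 0.0, 1.385]
contact_force: [0.7, 0.4, -1.5]
grip_width: 0.0597
```

{"name": "jog_arm", "arguments": {"moves": [0,0,0.06,0,0,0,0,0,0.15,0,0,0,0,0,0.25,0,0,0,0,0,0.33,0,0,0,0,0,0.38,0,0,0]}}

```text
clock: 33.75
tool_pos: [0.3983, 0.3985, 0.0508]
orientation: [-3.14, 0.002, 1.381]
contact_force: [-0.6, 0.4, -1.6]
grip_width: 0.0594
```

```bash
python3 - <<'E'
from h import *
V=[]
for c in("top","scene"):
    d=bot.capture(c);I=d["color"][:,:,::-1].copy()
    u,v=proj(d,np.array([[.41,.36,.03]]))[0].astype(int)
    V.append(cv2.resize(I[v-60:v+60,u-60:u+60],(400,400),interpolation=cv2.INTER_CUBIC))
cv2.imwrite("pics/b2.png",np.hstack(V));print(bot.sense()["tool_pos"])
E
```

```text
[0.39844454 0.39827899 0.05124628]
```

View pics/b2.png

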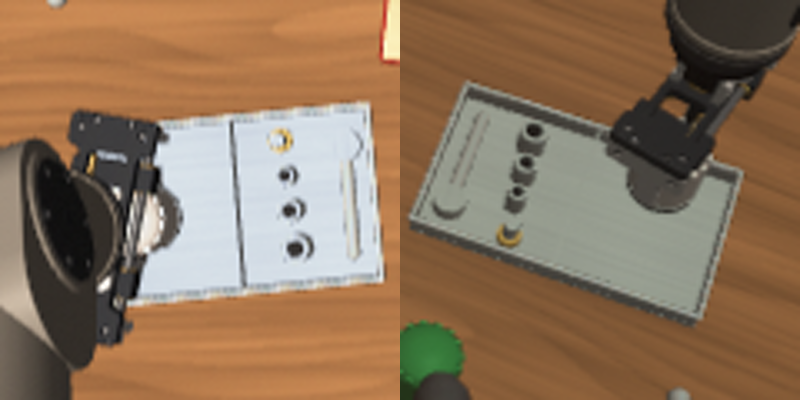

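The filter is over the empty (left) half, so I lower it and feel for contact.

{"name": "jog_arm", "arguments": {"moves": [0,0,0.07,0,0,0,0,0,0.13,0,0,0,0,0,0.18,0,0,0,0,0,0.22,0,0,0,0,0,0.235,0,0,0]}}

```text
clock: 34.27
tool_pos: [0.3992, 0.3997, -0.0181]
orientation: [-3.142, 0.0, 1.381]
contact_force: [-0.9, -0.7, -2.0]
grip_width: 0.0598
```

{"name": "jog_arm", "arguments": {"moves": [0,0,0.003,0,0,0,0,0,0.007,0,0,0,0,0,0.007,0,0,0]}}

```text
clock: 34.52
tool_pos: [0.3994, 0.4, -0.0193]
orientation: [3.141, -0.001, 1.381]
contact_force: [0.2, 1.1, -2.1]
grip_width: 0.0596
```

{"name": "jog_arm", "arguments": {"moves": [0,0,0.002,0,0,0,0,0,0.004,0,0,0,0,0,0.004,0,0,0]}}

```text
clock: 34.77
tool_pos: [0.3994, 0.4002, -0.0199]
orientation: [-3.141, -0.002, 1.381]
contact_force: [-5.8, -3.6, 19.3]
grip_width: 0.0598
```

{"name": "jog_arm", "arguments": {"moves": [0,0,0,0,0,0,0,0,0,0,0,0,0,0,0,0,0,0,0,0,0,0,0,0,0,0,0,0,0,0], "jaw": 1}}

```text
clock: 35.18
tool_pos: [0.3991, 0.3997, -0.0213]
orientation: [3.142, -0.0, 1.381]
contact_force: [0.9, 0.6, -0.3]
grip_width: 0.0892
```

{"name": "jog_arm", "arguments": {"moves": [0,0,-0.1,0,0,0,0,0,-0.22,0,0,0,0,0,-0.35,0,0,0,0,0,-0.48,0,0,0,0,0,-0.6,0,0,0]}}

```text
clock: 35.6
tool_pos: [0.3992, 0.3991, 0.1607]
orientation: [3.141, 0.0, 1.38]
contact_force: [-0.1, 0.9, 0.3]
grip_width: 0.094
```

{"name": "jog_arm", "arguments": {"moves": [-0.11,0.053,-0.067,0,0,0,-0.23,0.111,-0.067,0,0,0,-0.35,0.168,-0.067,0,0,0,-0.47,0.226,-0.067,0,0,0,-0.59,0.284,-0.067,0,0,0]}}

```text
clock: 36.02
tool_pos: [0.4493, 0.2081, 0.1787]
orientation: [-3.141, -0.0, 1.382]
contact_force: [0.5, -0.2, 0.5]
grip_width: 0.0944
```

```bash
python3 - <<'E'
from h import *
V=[]
for c in("top","scene"):
    d=bot.capture(c);I=d["color"][:,:,::-1].copy()
    print(c,[(np.round(r["location"],3),round(r["p"],2)) for r in bot.spot_in(c,"filter_mid")])
    u,v=proj(d,np.array([[.41,.36,.03]]))[0].astype(int)
    V.append(cv2.resize(I[v-60:v+60,u-60:u+60],(300,300),interpolation=cv2.INTER_CUBIC))
cv2.imwrite("pics/b3.png",np.hstack(V));print(bot.sense()["tool_pos"])
E
```

```text
top [(array([ 0.643, -0.184,  0.067]), 0.89), (array([0.628, 0.278, 0.059]), 0.8)]
scene [(array([0.638, 0.276, 0.059]), 0.62), (array([0.414, 0.401, 0.06 ]), 0.58), (array([ 0.664, -0.178,  0.06 ]), 0.57)]
[0.44949381 0.2090894  0.17893206]
```

View pics/b3.png

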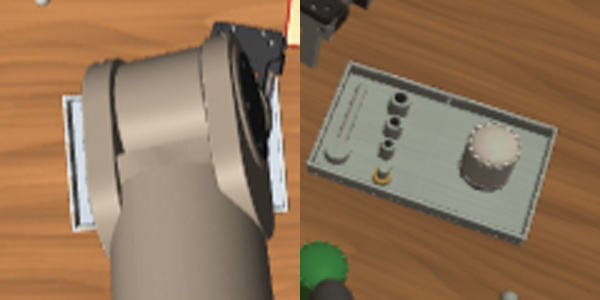

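The filter stands upright in the empty half (scene crop, about (490,155)). Now I go back for the tin.

{"name": "jog_arm", "arguments": {"moves": [-0.12,0.058,0,0,0,0,-0.24,0.115,0,0,0,0,-0.36,0.173,0,0,0,0,-0.48,0.231,0,0,0,0,-0.59,0.284,0,0,0,0]}}

```text
clock: 36.63
tool_pos: [0.5, 0.0193, 0.1788]
orientation: [3.142, -0.0, 1.383]
contact_force: [0.1, 0.7, 0.4]
grip_width: 0.0936
```

{"name": "jog_arm", "arguments": {"moves": [-0.13,-0.006,0,0,0,0,-0.26,-0.012,0,0,0,0,-0.39,-0.018,0,0,0,0,-0.52,-0.025,0,0,0,0,-0.639,-0.031,0,0,0,0]}}

```text
clock: 37.05
tool_pos: [0.4542, -0.1674, 0.1789]
orientation: [3.141, -0.0, 1.383]
contact_force: [1.1, 0.1, 0.4]
grip_width: 0.0938
```

{"name": "jog_arm", "arguments": {"moves": [-0.13,-0.006,0,0,0,0,-0.26,-0.012,0,0,0,0,-0.39,-0.018,0,0,0,0,-0.52,-0.025,0,0,0,0,-0.639,-0.031,0,0,0,0]}}

```text
clock: 37.47
tool_pos: [0.4114, -0.3475, 0.1785]
orientation: [-3.141, 0.0, 1.384]
contact_force: [0.5, 1.4, 1.0]
grip_width: 0.094
```

{"name": "jog_arm", "arguments": {"moves": [0,0,0,0,0,0,0,0,0,0,0,0,0,0,0,0,0,0,0,0,0,0,0,0]}}

```text
clock: 37.8
tool_pos: [0.412, -0.3453, 0.1786]
orientation: [-3.141, -0.0, 1.384]
contact_force: [0.1, 1.2, 0.3]
grip_width: 0.0939
```

{"name": "jog_arm", "arguments": {"moves": [-0.0265,-0.004,0,0,0,0.001,-0.0265,-0.004,0,0,0,0.001,-0.0265,-0.004,0,0,0,0.001]}}

```text
clock: 38.05
tool_pos: [0.4086, -0.3541, 0.179]
orientation: [3.141, 0.0, 1.379]
contact_force: [0.3, -0.4, -0.6]
grip_width: 0.0938
```

{"name": "jog_arm", "arguments": {"moves": [0,0,0.08,0,0,0,0,0,0.18,0,0,0,0,0,0.28,0,0,0,0,0,0.38,0,0,0,0,0,0.42,0,0,0]}}

```text
clock: 38.47
tool_pos: [0.4072, -0.3529, 0.0499]
orientation: [-3.138, -0.001, 1.379]
contact_force: [0.0, 0.4, 0.5]
grip_width: 0.0941
```

{"name": "jog_arm", "arguments": {"moves": [0,0,0.015,0,0,0,0,0,0.029,0,0,0,0,0,0.029,0,0,0,0,0,0.029,0,0,0]}}

```text
clock: 38.8
tool_pos: [0.4089, -0.355, 0.0454]
orientation: [3.14, 0.001, 1.378]
contact_force: [1.3, 0.6, 0.4]
grip_width: 0.0938
```

{"name": "jog_arm", "arguments": {"moves": [0.007,0,0.003,0,0,-0.001,0.007,0,0.003,0,0,-0.001,0.007,0,0.003,0,0,-0.001,0.007,0,0.003,0,0,-0.001]}}

```text
clock: 39.13
tool_pos: [0.4089, -0.3524, 0.0436]
orientation: [3.141, 0.0, 1.381]
contact_force: [0.5, 0.0, 0.5]
grip_width: 0.0938
```

{"name": "jog_arm", "arguments": {"moves": [0,0,0,0,0,0,0,0,0,0,0,0,0,0,0,0,0,0]}}

```text
clock: 39.38
tool_pos: [0.4086, -0.3525, 0.0433]
orientation: [3.142, 0.0, 1.381]
contact_force: [0.7, -0.2, 0.4]
grip_width: 0.0939
```

{"name": "jog_arm", "arguments": {"moves": [0,0,0,0,0,0,0,0,0,0,0,0,0,0,0,0,0,0,0,0,0,0,0,0,0,0,0,0,0,0], "jaw": 0}}

```text
clock: 39.8
tool_pos: [0.4086, -0.3525, 0.0433]
orientation: [-3.142, 0.0, 1.381]
contact_force: [-0.5, -0.1, 0.3]
grip_width: 0.0641
```

{"name": "jog_arm", "arguments": {"moves": [0,0,0,0,0,0,0,0,0,0,0,0,0,0,0,0,0,0,0,0,0,0,0,0,0,0,0,0,0,0]}}

```text
clock: 40.22
tool_pos: [0.4087, -0.3526, 0.0433]
orientation: [3.141, 0.0, 1.381]
contact_force: [1.1, -0.0, -0.1]
grip_width: 0.0402
```

{"name": "jog_arm", "arguments": {"moves": [0,0,0,0,0,0,0,0,0,0,0,0,0,0,0,0,0,0]}}

```text
clock: 40.47
tool_pos: [0.4087, -0.3525, 0.0433]
orientation: [3.141, 0.0, 1.381]
contact_force: [1.0, -0.6, -0.5]
grip_width: 0.04
```

{"name": "jog_arm", "arguments": {"moves": [0,0,-0.06,0,0,0,0,0,-0.18,0,0,0,0,0,-0.31,0,0,0,0,0,-0.44,0,0,0,0,0,-0.567,0,0,0]}}

```text
clock: 40.88
tool_pos: [0.4076, -0.3524, 0.2149]
orientation: [-3.14, 0.0, 1.38]
contact_force: [1.8, -0.5, -1.9]
grip_width: 0.0401
```

{"name": "jog_arm", "arguments": {"moves": [0.05,0.015,-0.06,0,0,0,0.11,0.034,-0.1,0,0,0,0.18,0.056,-0.1,0,0,0,0.26,0.08,-0.1,0,0,0,0.35,0.108,-0.1,0,0,0]}}

```text
clock: 41.3
tool_pos: [0.46, -0.2548, 0.2434]
orientation: [3.141, -0.001, 1.38]
contact_force: [0.8, 0.4, -2.4]
grip_width: 0.0401
```

{"name": "jog_arm", "arguments": {"moves": [0.11,0.034,0,0,0,0,0.22,0.068,0,0,0,0,0.33,0.102,0,0,0,0,0.44,0.136,0,0,0,0,0.55,0.17,0,0,0,0]}}

```text
clock: 41.72
tool_pos: [0.5415, -0.1012, 0.2432]
orientation: [-3.141, -0.0, 1.381]
contact_force: [1.3, -0.1, -2.8]
grip_width: 0.04
```

{"name": "jog_arm", "arguments": {"moves": [0.1,0.031,0,0,0,0,0.19,0.059,0,0,0,0,0.26,0.08,0,0,0,0,0.3,0.093,0,0,0,0,0.315,0.097,0,0,0,0]}}

```text
clock: 42.13
tool_pos: [0.5883, -0.0142, 0.2429]
orientation: [-3.141, 0.001, 1.383]
contact_force: [0.6, -0.1, -1.8]
grip_width: 0.0402
```

{"name": "jog_arm", "arguments": {"moves": [0,0,0,0,0,0,0,0,0,0,0,0,0,0,0,0,0,0,0,0,0,0,0,0]}}

```text
clock: 42.47
tool_pos: [0.5874, -0.0171, 0.2436]
orientation: [3.141, -0.0, 1.379]
contact_force: [-0.1, -0.3, -2.8]
grip_width: 0.0402
```

{"name": "jog_arm", "arguments": {"moves": [0,0,0.06,0,0,0,0,0,0.15,0,0,0,0,0,0.25,0,0,0,0,0,0.34,0,0,0,0,0,0.4,0,0,0]}}

```text
clock: 42.88
tool_pos: [0.5866, -0.0163, 0.1212]
orientation: [-3.14, 0.0, 1.38]
contact_force: [-0.0, -0.0, -1.6]
grip_width: 0.0403
```

{"name": "jog_arm", "arguments": {"moves": [0,0,0.05,0,0,0,0,0,0.09,0,0,0,0,0,0.12,0,0,0,0,0,0.135,0,0,0,0,0,0.14,0,0,0]}}

```text
clock: 43.3
tool_pos: [0.5877, -0.016, 0.0811]
orientation: [-3.141, 0.0, 1.381]
contact_force: [0.9, -0.1, -3.0]
grip_width: 0.0402
```

{"name": "jog_arm", "arguments": {"moves": [0,0,0.002,0,0,0,0,0,0.005,0,0,0,0,0,0.005,0,0,0,0,0,0.005,0,0,0]}}

```text
clock: 43.63
tool_pos: [0.5881, -0.0157, 0.0803]
orientation: [3.141, -0.0, 1.381]
contact_force: [-0.2, 0.5, -2.1]
grip_width: 0.0398
```

Within 0.3 mm of the pick pose. I creep the last of the way down and release.

{"name": "jog_arm", "arguments": {"moves": [0,0,0.002,0,0,0,0,0,0.004,0,0,0,0,0,0.005,0,0,0,0,0,0.005,0,0,0]}}

```text
clock: 43.97
tool_pos: [0.5878, -0.0157, 0.0783]
orientation: [3.142, 0.0, 1.381]
contact_force: [1.2, 0.7, -2.0]
grip_width: 0.0399
```

{"name": "jog_arm", "arguments": {"moves": [0,0,0.001,0,0,0,0,0,0.002,0,0,0,0,0,0.002,0,0,0,0,0,0.002,0,0,0]}}

```text
clock: 44.3
tool_pos: [0.5883, -0.0158, 0.0781]
orientation: [3.141, 0.0, 1.381]
contact_force: [0.5, 0.1, 5.2]
grip_width: 0.0397
```

{"name": "jog_arm", "arguments": {"moves": [0,0,0,0,0,0,0,0,0,0,0,0,0,0,0,0,0,0,0,0,0,0,0,0,0,0,0,0,0,0], "jaw": 1}}

```text
clock: 44.72
tool_pos: [0.5876, -0.0157, 0.0776]
orientation: [-3.141, 0.0, 1.381]
contact_force: [-0.7, 0.0, 0.3]
grip_width: 0.0698
```

{"name": "jog_arm", "arguments": {"moves": [0,0,0,0,0,0,0,0,0,0,0,0,0,0,0,0,0,0,0,0,0,0,0,0]}}

```text
clock: 45.05
tool_pos: [0.5878, -0.0157, 0.0777]
orientation: [-3.142, 0.0, 1.381]
contact_force: [0.6, -0.9, -0.9]
grip_width: 0.0932
```

{"name": "jog_arm", "arguments": {"moves": [0,0,-0.1,0,0,0,0,0,-0.22,0,0,0,0,0,-0.35,0,0,0,0,0,-0.46,0,0,0,0,0,-0.5,0,0,0]}}

```text
clock: 45.47
tool_pos: [0.5893, -0.0164, 0.232]
orientation: [3.137, -0.001, 1.381]
contact_force: [0.3, -0.4, -0.5]
grip_width: 0.0937
```

{"name": "jog_arm", "arguments": {"moves": [-0.08,-0.037,0,0,0,0,-0.17,-0.079,0,0,0,0,-0.27,-0.126,0,0,0,0,-0.37,-0.172,0,0,0,0,-0.4805,-0.2235,0,0,0,0]}}

```text
clock: 45.88
tool_pos: [0.4939, -0.1451, 0.2273]
orientation: [-3.141, 0.0, 1.382]
contact_force: [1.2, -1.1, 0.9]
grip_width: 0.0943
```

{"name": "jog_arm", "arguments": {"moves": [-0.1,-0.0465,0,0,0,-0.005,-0.21,-0.098,0,0,0,-0.01,-0.32,-0.149,0,0,0,-0.015,-0.42,-0.195,0,0,0,-0.02,-0.4805,-0.2235,0,0,0,-0.023]}}

```text
clock: 46.3
tool_pos: [0.3994, -0.2758, 0.2276]
orientation: [3.141, -0.001, 1.452]
contact_force: [-0.4, -0.7, 0.3]
grip_width: 0.094
```

{"name": "jog_arm", "arguments": {"moves": [0,0,0,0,0,0,0,0,0,0,0,0,0,0,0,0,0,0,0,0,0,0,0,0]}}

```text
clock: 46.63
tool_pos: [0.4024, -0.2727, 0.2277]
orientation: [-3.141, 0.0, 1.455]
contact_force: [0.5, 0.1, -0.3]
grip_width: 0.0939
```

{"name": "jog_arm", "arguments": {"moves": [0,0,0.08,0,0,0,0,0,0.18,0,0,0,0,0,0.28,0,0,0,0,0,0.38,0,0,0,0,0,0.44,0,0,0]}}

```text
clock: 47.05
tool_pos: [0.401, -0.2723, 0.0926]
orientation: [-3.138, 0.0, 1.455]
contact_force: [-0.0, -0.0, -0.4]
grip_width: 0.0939
```

{"name": "jog_arm", "arguments": {"moves": [0,0,0.05,0,0,0,0,0,0.1,0,0,0,0,0,0.15,0,0,0,0,0,0.182,0,0,0,0,0,0.182,0,0,0]}}

```text
clock: 47.47
tool_pos: [0.4011, -0.2727, 0.0395]
orientation: [-3.139, 0.0, 1.454]
contact_force: [0.3, 0.1, 0.1]
grip_width: 0.0939
```

{"name": "jog_arm", "arguments": {"moves": [0,0,0,0,0,0,0,0,0,0,0,0,0,0,0,0,0,0]}}

```text
clock: 47.72
tool_pos: [0.4023, -0.2736, 0.0419]
orientation: [3.141, 0.0, 1.454]
contact_force: [-0.1, 0.0, 0.1]
grip_width: 0.094
```

{"name": "jog_arm", "arguments": {"moves": [0,0,0,0,0,0,0,0,0,0,0,0,0,0,0,0,0,0,0,0,0,0,0,0,0,0,0,0,0,0], "jaw": 0}}

```text
clock: 48.13
tool_pos: [0.4018, -0.2736, 0.0413]
orientation: [3.141, 0.0, 1.453]
contact_force: [0.5, 0.0, 0.1]
grip_width: 0.064
```

{"name": "jog_arm", "arguments": {"moves": [0,0,0,0,0,0,0,0,0,0,0,0,0,0,0,0,0,0,0,0,0,0,0,0,0,0,0,0,0,0]}}

```text
clock: 48.55
tool_pos: [0.4019, -0.2736, 0.0412]
orientation: [3.141, 0.0, 1.453]
contact_force: [1.3, -0.2, -1.0]
grip_width: 0.0516
```

{"name": "jog_arm", "arguments": {"moves": [0,0,-0.06,0,0,0,0,0,-0.18,0,0,0,0,0,-0.31,0,0,0,0,0,-0.44,0,0,0,0,0,-0.567,0,0,0]}}

```text
clock: 48.97
tool_pos: [0.4005, -0.2741, 0.2123]
orientation: [-3.139, 0.001, 1.452]
contact_force: [1.3, 0.3, -0.6]
grip_width: 0.0516
```

{"name": "jog_arm", "arguments": {"moves": [0.06,0.023,-0.06,0,0,0,0.14,0.054,-0.1,0,0,0,0.23,0.089,-0.1,0,0,0,0.33,0.128,-0.1,0,0,0,0.442,0.171,-0.1,0,0,0]}}

```text
clock: 49.38
tool_pos: [0.4683, -0.1465, 0.2414]
orientation: [3.141, -0.003, 1.453]
contact_force: [0.6, -0.4, -1.8]
grip_width: 0.0516
```

{"name": "jog_arm", "arguments": {"moves": [0.11,0.043,0,0,0,0,0.22,0.085,0,0,0,0,0.33,0.128,0,0,0,0,0.44,0.17,0,0,0,0,0.55,0.213,0,0,0,0]}}

```text
clock: 49.8
tool_pos: [0.5511, 0.0102, 0.2407]
orientation: [-3.141, 0.0, 1.453]
contact_force: [0.5, -1.1, -1.9]
grip_width: 0.0517
```

{"name": "jog_arm", "arguments": {"moves": [0.1,0.039,0,0,0,0,0.19,0.074,0,0,0,0,0.27,0.105,0,0,0,0,0.32,0.124,0,0,0,0,0.336,0.13,0,0,0,0]}}

```text
clock: 50.22
tool_pos: [0.602, 0.1065, 0.2404]
orientation: [-3.141, 0.001, 1.456]
contact_force: [-1.1, -0.9, -2.6]
grip_width: 0.0515
```

{"name": "jog_arm", "arguments": {"moves": [0,0,0,0,0,0,0,0,0,0,0,0,0,0,0,0,0,0,0,0,0,0,0,0]}}

```text
clock: 50.55
tool_pos: [0.6012, 0.1027, 0.2415]
orientation: [3.142, -0.0, 1.452]
contact_force: [-0.6, 1.2, -2.7]
grip_width: 0.0513
```

{"name": "jog_arm", "arguments": {"moves": [0,0,0.06,0,0,0,0,0,0.15,0,0,0,0,0,0.25,0,0,0,0,0,0.34,0,0,0,0,0,0.4,0,0,0]}}

```text
clock: 50.97
tool_pos: [0.6003, 0.1034, 0.1192]
orientation: [-3.14, 0.0, 1.453]
contact_force: [0.1, 0.7, -3.2]
grip_width: 0.0516
```

{"name": "jog_arm", "arguments": {"moves": [0,0,0.05,0,0,0,0,0,0.09,0,0,0,0,0,0.12,0,0,0,0,0,0.138,0,0,0,0,0,0.143,0,0,0]}}

```text
clock: 51.38
tool_pos: [0.6014, 0.1038, 0.0779]
orientation: [-3.141, 0.0, 1.453]
contact_force: [-0.5, 0.1, -1.8]
grip_width: 0.0514
```

{"name": "jog_arm", "arguments": {"moves": [0,0,0,0,0,0,0,0,0,0,0,0,0,0,0,0,0,0]}}

```text
clock: 51.63
tool_pos: [0.602, 0.1041, 0.079]
orientation: [3.141, -0.0, 1.453]
contact_force: [0.3, -0.4, -2.4]
grip_width: 0.0513
```

{"name": "jog_arm", "arguments": {"moves": [0,0,0.002,0,0,0,0,0,0.005,0,0,0,0,0,0.007,0,0,0,0,0,0.007,0,0,0]}}

```text
clock: 51.97
tool_pos: [0.6016, 0.1041, 0.0763]
orientation: [3.141, 0.0, 1.453]
contact_force: [0.1, -0.0, -2.9]
grip_width: 0.0516
```

{"name": "jog_arm", "arguments": {"moves": [0,0,0.001,0,0,0,0,0,0.002,0,0,0,0,0,0.002,0,0,0,0,0,0.002,0,0,0]}}

```text
clock: 52.3
tool_pos: [0.6018, 0.1041, 0.0761]
orientation: [3.141, -0.0, 1.453]
contact_force: [-2.9, 0.2, 7.3]
grip_width: 0.052
```

{"name": "jog_arm", "arguments": {"moves": [0,0,0,0,0,0,0,0,0,0,0,0,0,0,0,0,0,0,0,0,0,0,0,0,0,0,0,0,0,0], "jaw": 1}}

```text
clock: 52.72
tool_pos: [0.6016, 0.104, 0.0756]
orientation: [3.142, 0.0, 1.453]
contact_force: [0.4, 1.0, -0.3]
grip_width: 0.0813
```

{"name": "jog_arm", "arguments": {"moves": [0,0,0,0,0,0,0,0,0,0,0,0,0,0,0,0,0,0,0,0,0,0,0,0]}}

```text
clock: 53.05
tool_pos: [0.6015, 0.1041, 0.0756]
orientation: [-3.142, 0.0, 1.453]
contact_force: [-0.3, 0.1, -0.1]
grip_width: 0.0937
```

{"name": "jog_arm", "arguments": {"moves": [0,0,-0.1,0,0,0,0,0,-0.23,0,0,0,0,0,-0.36,0,0,0,0,0,-0.49,0,0,0,0,0,-0.6,0,0,0]}}

```text
clock: 53.47
tool_pos: [0.6017, 0.1036, 0.2583]
orientation: [3.141, -0.0, 1.453]
contact_force: [-0.3, -0.1, 0.5]
grip_width: 0.094
```

{"name": "jog_arm", "arguments": {"moves": [-0.12,-0.026,0,0,0,0,-0.24,-0.052,0,0,0,0,-0.37,-0.08,0,0,0,0,-0.49,-0.106,0,0,0,0,-0.616,-0.133,0,0,0,0]}}

```text
clock: 53.88
tool_pos: [0.5394, -0.0761, 0.2557]
orientation: [3.141, -0.0, 1.454]
contact_force: [1.2, -0.4, 0.9]
grip_width: 0.094
```

{"name": "jog_arm", "arguments": {"moves": [-0.12,-0.026,0,0,0,0,-0.24,-0.052,0,0,0,0,-0.37,-0.08,0,0,0,0,-0.49,-0.106,0,0,0,0,-0.616,-0.133,0,0,0,0]}}

```text
clock: 54.3
tool_pos: [0.4782, -0.2549, 0.2559]
orientation: [3.141, -0.001, 1.454]
contact_force: [1.0, -0.1, -0.6]
grip_width: 0.0941
```

{"name": "jog_arm", "arguments": {"moves": [-0.12,-0.026,0,0,0,0,-0.24,-0.052,0,0,0,0,-0.37,-0.08,0,0,0,0,-0.5,-0.108,0,0,0,0,-0.616,-0.133,0,0,0,0]}}

```text
clock: 54.72
tool_pos: [0.4165, -0.4346, 0.2557]
orientation: [3.141, 0.0, 1.453]
contact_force: [1.1, -0.2, -0.1]
grip_width: 0.0941
```

{"name": "jog_arm", "arguments": {"moves": [0,0,0,0,0,0,0,0,0,0,0,0,0,0,0,0,0,0,0,0,0,0,0,0]}}

```text
clock: 55.05
tool_pos: [0.4185, -0.4314, 0.2556]
orientation: [3.142, -0.0, 1.455]
contact_force: [0.8, 0.3, 0.9]
grip_width: 0.0938
```

```bash
python3 - <<'E'
from h import *
p=np.load("p.npy");p[4:7]=[.588,-.016,-.19];V=[]
for c in("top","scene"):
    d=bot.capture(c)
    o=np.floor(proj(d,np.array([[.62,.045,.1]]))[0])-60;x0,y0=o.astype(int)
    I=cv2.resize(d["color"][y0:y0+120,x0:x0+120,::-1],None,fx=S,fy=S,interpolation=cv2.INTER_CUBIC)
    L=draw(d,p,.04,N,I.shape[:2],o)
    for k in(2,3):cv2.drawContours(I,cv2.findContours((L==k).astype(np.uint8),0,1)[0],-1,[0,0,(255,0,0),(0,200,0)][k],1)
    V.append(I[40:440,40:440])
cv2.imwrite("pics/c1.png",np.hstack(V))
E
```

```text
(no output)
```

View pics/c1.png

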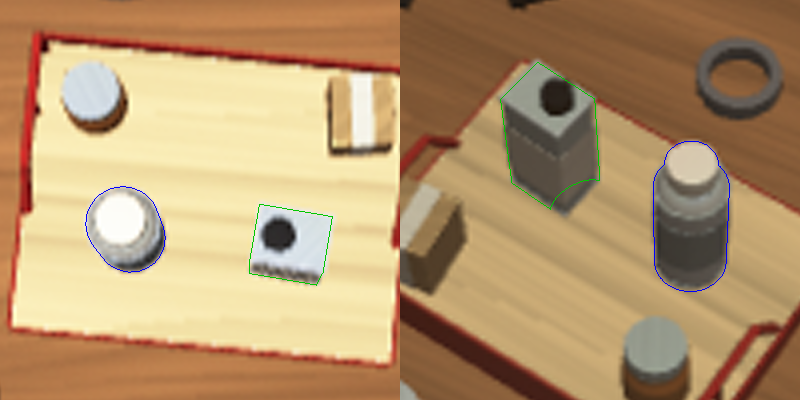

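The tin and short can are back on their original outlines in both views. Last, the tall can, gripped about 26 mm lower this time for a proper hold on the cap.

{"name": "jog_arm", "arguments": {"moves": [0,0,0.08,0,0,0,0,0,0.18,0,0,0,0,0,0.28,0,0,0,0,0,0.36,0,0,0,0,0,0.4,0,0,0]}}

```text
clock: 55.57
tool_pos: [0.4178, -0.4303, 0.1331]
orientation: [-3.139, -0.001, 1.456]
contact_force: [-0.6, 0.6, 0.2]
grip_width: 0.0937
```

{"name": "jog_arm", "arguments": {"moves": [0,0,0.05,0,0,0,0,0,0.09,0,0,0,0,0,0.12,0,0,0,0,0,0.134,0,0,0,0,0,0.134,0,0,0]}}

```text
clock: 55.98
tool_pos: [0.4178, -0.4323, 0.0952]
orientation: [-3.141, -0.0, 1.454]
contact_force: [0.1, -0.4, 0.6]
grip_width: 0.0938
```

{"name": "jog_arm", "arguments": {"moves": [0,0,0,0,0,0,0,0,0,0,0,0,0,0,0,0,0,0]}}

```text
clock: 56.23
tool_pos: [0.418, -0.4329, 0.0962]
orientation: [3.141, 0.001, 1.453]
contact_force: [0.9, 0.6, 0.4]
grip_width: 0.094
```

{"name": "jog_arm", "arguments": {"moves": [0,0,0,0,0,0,0,0,0,0,0,0,0,0,0,0,0,0,0,0,0,0,0,0,0,0,0,0,0,0], "jaw": 0}}

```text
clock: 56.65
tool_pos: [0.4177, -0.4325, 0.0955]
orientation: [-3.142, 0.0, 1.453]
contact_force: [0.2, 0.6, 0.4]
grip_width: 0.0641
```

{"name": "jog_arm", "arguments": {"moves": [0,0,0,0,0,0,0,0,0,0,0,0,0,0,0,0,0,0,0,0,0,0,0,0,0,0,0,0,0,0]}}

```text
clock: 57.07
tool_pos: [0.4178, -0.4325, 0.0955]
orientation: [-3.142, 0.0, 1.453]
contact_force: [0.7, -0.2, -0.1]
grip_width: 0.0506
```

{"name": "jog_arm", "arguments": {"moves": [0,0,-0.06,0,0,0,0,0,-0.18,0,0,0,0,0,-0.31,0,0,0,0,0,-0.44,0,0,0,0,0,-0.567,0,0,0]}}

```text
clock: 57.48
tool_pos: [0.417, -0.4323, 0.2672]
orientation: [-3.141, -0.0, 1.453]
contact_force: [1.3, 0.0, -3.9]
grip_width: 0.0508
```

{"name": "jog_arm", "arguments": {"moves": [0.06,0.01,-0.06,0,0,0,0.14,0.024,-0.1,0,0,0,0.23,0.04,-0.1,0,0,0,0.34,0.059,-0.1,0,0,0,0.45,0.078,-0.1,0,0,0]}}

```text
clock: 57.9
tool_pos: [0.4564, -0.3001, 0.2953]
orientation: [-3.141, -0.0, 1.452]
contact_force: [2.0, 0.2, -3.9]
grip_width: 0.0505
```

{"name": "jog_arm", "arguments": {"moves": [0.12,0.021,0,0,0,0,0.24,0.042,0,0,0,0,0.36,0.062,0,0,0,0,0.48,0.083,0,0,0,0,0.6,0.104,0,0,0,0]}}

```text
clock: 58.32
tool_pos: [0.5087, -0.1242, 0.2955]
orientation: [-3.141, -0.001, 1.453]
contact_force: [0.7, -0.1, -4.2]
grip_width: 0.0509
```

{"name": "jog_arm", "arguments": {"moves": [0.12,0.021,0,0,0,0,0.24,0.042,0,0,0,0,0.37,0.064,0,0,0,0,0.49,0.085,0,0,0,0,0.593,0.103,0,0,0,0]}}

```text
clock: 58.73
tool_pos: [0.5603, 0.0499, 0.2951]
orientation: [-3.141, -0.0, 1.455]
contact_force: [0.5, -0.2, -3.3]
grip_width: 0.0506
```

{"name": "jog_arm", "arguments": {"moves": [0,0,0,0,0,0,0,0,0,0,0,0,0,0,0,0,0,0,0,0,0,0,0,0]}}

```text
clock: 59.07
tool_pos: [0.5601, 0.0457, 0.2955]
orientation: [-3.141, 0.0, 1.452]
contact_force: [0.7, -0.9, -3.8]
grip_width: 0.0502
```

{"name": "jog_arm", "arguments": {"moves": [0.001,0.002,0.06,0,0,0,0.001,0.002,0.15,0,0,0,0.001,0.002,0.25,0,0,0,0.001,0.002,0.34,0,0,0,0.001,0.002,0.4,0,0,0]}}

```text
clock: 59.48
tool_pos: [0.5598, 0.0461, 0.1735]
orientation: [-3.14, 0.0, 1.452]
contact_force: [0.1, -0.1, -3.0]
grip_width: 0.0506
```

{"name": "jog_arm", "arguments": {"moves": [0,0,0.05,0,0,0,0,0,0.09,0,0,0,0,0,0.12,0,0,0,0,0,0.138,0,0,0,0,0,0.143,0,0,0]}}

```text
clock: 59.9
tool_pos: [0.5609, 0.0469, 0.1323]
orientation: [-3.141, 0.0, 1.453]
contact_force: [-0.6, -0.1, -4.3]
grip_width: 0.0504
```

{"name": "jog_arm", "arguments": {"moves": [0,0,0,0,0,0,0,0,0,0,0,0,0,0,0,0,0,0]}}

```text
clock: 60.15
tool_pos: [0.5614, 0.0473, 0.1333]
orientation: [3.141, -0.0, 1.453]
contact_force: [-0.2, -0.2, -3.2]
grip_width: 0.0508
```

{"name": "jog_arm", "arguments": {"moves": [-0.002,0,0.002,0,0,0,-0.002,0,0.005,0,0,0,-0.002,0,0.007,0,0,0,-0.002,0,0.007,0,0,0]}}

```text
clock: 60.48
tool_pos: [0.561, 0.0466, 0.1306]
orientation: [3.141, 0.0, 1.454]
contact_force: [0.3, -0.1, -3.2]
grip_width: 0.0507
```

{"name": "jog_arm", "arguments": {"moves": [0,0,0.001,0,0,0,0,0,0.002,0,0,0,0,0,0.002,0,0,0,0,0,0.002,0,0,0]}}

```text
clock: 60.82
tool_pos: [0.5612, 0.0468, 0.1305]
orientation: [3.141, -0.0, 1.453]
contact_force: [-2.0, 1.2, 7.0]
grip_width: 0.0507
```

Contact is made at the original pick xy. I release, lift and pull clear.

{"name": "jog_arm", "arguments": {"moves": [0,0,0,0,0,0,0,0,0,0,0,0,0,0,0,0,0,0,0,0,0,0,0,0,0,0,0,0,0,0], "jaw": 1}}

```text
clock: 61.23
tool_pos: [0.5609, 0.0465, 0.1299]
orientation: [3.142, 0.0, 1.453]
contact_force: [0.2, 0.7, 0.0]
grip_width: 0.0807
```

{"name": "jog_arm", "arguments": {"moves": [0,0,0,0,0,0,0,0,0,0,0,0,0,0,0,0,0,0,0,0,0,0,0,0]}}

```text
clock: 61.57
tool_pos: [0.5609, 0.0466, 0.1299]
orientation: [-3.142, 0.0, 1.453]
contact_force: [0.8, -0.3, 0.0]
grip_width: 0.0942
```

{"name": "jog_arm", "arguments": {"moves": [0,0,-0.1,0,0,0,0,0,-0.22,0,0,0,0,0,-0.35,0,0,0,0,0,-0.46,0,0,0,0,0,-0.55,0,0,0]}}

```text
clock: 61.98
tool_pos: [0.5613, 0.0462, 0.2975]
orientation: [3.14, -0.001, 1.453]
contact_force: [0.3, -0.5, -0.2]
grip_width: 0.0941
```

{"name": "jog_arm", "arguments": {"moves": [-0.12,-0.026,0,0,0,0,-0.24,-0.052,0,0,0,0,-0.37,-0.08,0,0,0,0,-0.49,-0.106,0,0,0,0,-0.6,-0.13,0,0,0,0]}}

```text
clock: 62.4
tool_pos: [0.5, -0.1296, 0.295]
orientation: [3.141, -0.001, 1.453]
contact_force: [0.1, -1.0, -0.3]
grip_width: 0.0939
```

{"name": "jog_arm", "arguments": {"moves": [-0.12,-0.013,0,0,0,0,-0.24,-0.026,0,0,0,0,-0.37,-0.04,0,0,0,0,-0.48,-0.053,0,0,0,0,-0.55,-0.06,0,0,0,0]}}

```text
clock: 62.82
tool_pos: [0.4623, -0.2926, 0.2951]
orientation: [3.141, 0.001, 1.451]
contact_force: [-0.6, 0.0, -1.3]
grip_width: 0.0942
```

{"name": "jog_arm", "arguments": {"moves": [0,0,0,0,0,0,0,0,0,0,0,0,0,0,0,0,0,0,0,0,0,0,0,0]}}

```text
clock: 63.15
tool_pos: [0.4644, -0.2882, 0.2949]
orientation: [-3.142, -0.0, 1.455]
contact_force: [0.3, 0.3, 0.9]
grip_width: 0.0945
```

```bash
python3 - <<'E'
from h import *
p=np.load("p.npy");p[4:7]=[.588,-.016,-.19];V=[];W=[]
for c in("top","scene"):
    d=bot.capture(c)
    o=np.floor(proj(d,np.array([[.62,.045,.1]]))[0])-60;x0,y0=o.astype(int)
    I=cv2.resize(d["color"][y0:y0+120,x0:x0+120,::-1],None,fx=S,fy=S,interpolation=cv2.INTER_CUBIC)
    L=draw(d,p,.04,N,I.shape[:2],o)
    for k in(1,2,3):cv2.drawContours(I,cv2.findContours((L==k).astype(np.uint8),0,1)[0],-1,[0,(0,0,255),(255,0,0),(0,200,0)][k],1)
    V.append(cv2.resize(I[40:440,40:440],(330,330)))
    W.append(cv2.resize(d["color"][:,:,::-1],(330,248)))
    print(c,[(np.round(r["location"],3),round(r["p"],2)) for r in bot.spot_in(c,"filter_mid")])
cv2.imwrite("pics/d1.png",np.vstack([np.hstack(V),np.hstack(W)]));s=bot.sense();print(s["tool_pos"],s["clock"])
E
```

```text
top [(array([ 0.649, -0.184,  0.065]), 0.78), (array([0.624, 0.276, 0.058]), 0.65), (array([0.397, 0.392, 0.061]), 0.63)]
scene [(array([ 0.6  , -0.005,  0.122]), 0.72), (array([0.416, 0.404, 0.061]), 0.67), (array([0.637, 0.274, 0.056]), 0.66), (array([ 0.666, -0.176,  0.058]), 0.56)]
[ 0.46436993 -0.28842664  0.2950083 ] 63.35
```

View pics/d1.png

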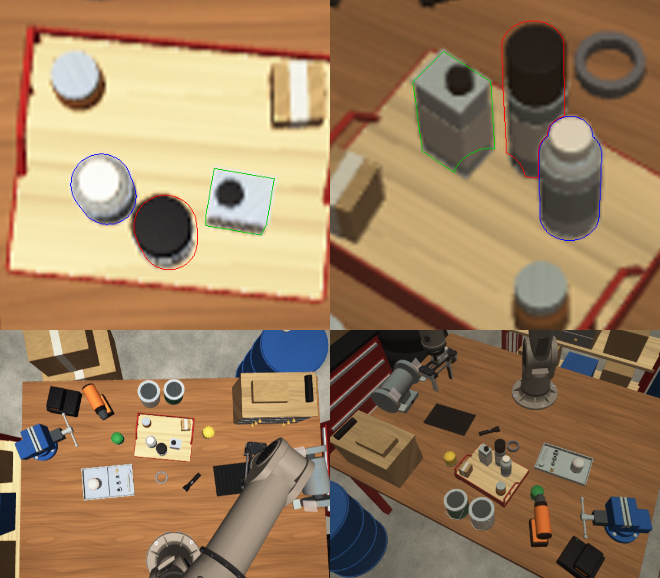

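```bash
python3 - <<'E'
from h import *
def loc(d,I,P,h=9):
    u,v=np.round(proj(d,np.array([P]))[0]).astype(int);return u,v
for c in("top","scene"):
    d=bot.capture(c);A=cv2.imread(f"pics/{c}0.png");B=np.ascontiguousarray(d["color"][:,:,::-1])
    for n,P in(("tall",[.5595,.047,.18]),("short",[.602,.1026,.165]),("tin",[.588,-.016,.15]),("jar",[.698,.125,.1]),("carton",[.70,-.065,.09])):
        u,v=loc(d,A,P);r=8
        # subpixel shift by upsampled template match
        t=cv2.resize(A[v-r:v+r,u-r:u+r],None,fx=8,fy=8,interpolation=cv2.INTER_CUBIC)
        s=cv2.resize(B[v-r-4:v+r+4,u-r-4:u+r+4],None,fx=8,fy=8,interpolation=cv2.INTER_CUBIC)
        m=cv2.minMaxLoc(cv2.matchTemplate(s,t,cv2.TM_CCOEFF_NORMED))
        du=(np.array(m[3])-32)/8
        w=(back(d,np.array([[u,v]])+du,P[2])-back(d,np.array([[u,v]]),P[2]))[0]*1000
        print(c,n,du,"mm",w.round(1),round(m[1],3))
E
```

```text
top tall [-1.25  0.  ] mm [0.1 3.4] 0.934
top short [-0.125  0.25 ] mm [-0.7  0.4] 0.967
top tin [0.125 0.375] mm [-1.1 -0.3] 0.984
top jar [0. 0.] mm [0. 0.] 0.997
top carton [0. 0.] mm [0. 0.] 1.0
scene tall [1.375 0.25 ] mm [-0.9  3.7] 0.868
scene short [ 0.375 -0.125] mm [-0.8  0.7] 0.989
scene tin [ 0.125 -0.25 ] mm [-0.9 -0.1] 0.99
scene jar [0. 0.] mm [0. 0.] 0.993
scene carton [0. 0.] mm [0. 0.] 1.0
```

The tall can is 3.5 mm off in +y by both cameras; everything else is within about 1 mm. There is plenty of time, so I correct it.

{"name": "jog_arm", "arguments": {"moves": [0.1,0.016,0,0,0,0,0.21,0.034,0,0,0,0,0.33,0.054,0,0,0,0,0.45,0.074,0,0,0,0,0.573,0.094,0,0,0,0]}}

```text
clock: 63.87
tool_pos: [0.5122, -0.1202, 0.2951]
orientation: [3.141, -0.001, 1.453]
contact_force: [1.4, 0.8, 0.4]
grip_width: 0.0943
```

{"name": "jog_arm", "arguments": {"moves": [0.12,0.02,0,0,0,0,0.24,0.039,0,0,0,0,0.36,0.059,0,0,0,0,0.48,0.079,0,0,0,0,0.573,0.094,0,0,0,0]}}

```text
clock: 64.28
tool_pos: [0.5606, 0.0492, 0.2948]
orientation: [-3.142, -0.0, 1.456]
contact_force: [0.2, -0.3, 0.0]
grip_width: 0.094
```

{"name": "jog_arm", "arguments": {"moves": [0,0,0,0,0,0,0,0,0,0,0,0,0,0,0,0,0,0,0,0,0,0,0,0]}}

```text
clock: 64.62
tool_pos: [0.56, 0.0442, 0.2951]
orientation: [3.141, -0.0, 1.452]
contact_force: [1.0, -0.7, -0.1]
grip_width: 0.094
```

{"name": "jog_arm", "arguments": {"moves": [0,0,0.07,0,0,0,0,0,0.16,0,0,0,0,0,0.26,0,0,0,0,0,0.35,0,0,0,0,0,0.4,0,0,0]}}

```text
clock: 65.03
tool_pos: [0.5588, 0.0444, 0.1726]
orientation: [-3.14, 0.0, 1.452]
contact_force: [-0.3, 0.6, -0.0]
grip_width: 0.0939
```

{"name": "jog_arm", "arguments": {"moves": [0,0,0.05,0,0,0,0,0,0.09,0,0,0,0,0,0.12,0,0,0,0,0,0.14,0,0,0,0,0,0.147,0,0,0]}}

```text
clock: 65.45
tool_pos: [0.56, 0.0452, 0.1304]
orientation: [-3.141, 0.0, 1.453]
contact_force: [0.9, -0.4, -0.3]
grip_width: 0.0942
```

{"name": "jog_arm", "arguments": {"moves": [0,0,0,0,0,0,0,0,0,0,0,0,0,0,0,0,0,0]}}

```text
clock: 65.7
tool_pos: [0.5606, 0.0455, 0.1314]
orientation: [3.141, -0.0, 1.453]
contact_force: [-0.1, 0.4, 0.6]
grip_width: 0.0938
```

{"name": "jog_arm", "arguments": {"moves": [0,0,0,0,0,0,0,0,0,0,0,0,0,0,0,0,0,0,0,0,0,0,0,0,0,0,0,0,0,0], "jaw": 0}}

```text
clock: 66.12
tool_pos: [0.5602, 0.0455, 0.1309]
orientation: [3.142, 0.0, 1.453]
contact_force: [-0.1, -0.1, -0.1]
grip_width: 0.0642
```

{"name": "jog_arm", "arguments": {"moves": [0,0,0,0,0,0,0,0,0,0,0,0,0,0,0,0,0,0,0,0,0,0,0,0,0,0,0,0,0,0]}}

```text
clock: 66.53
tool_pos: [0.5602, 0.0455, 0.1308]
orientation: [3.142, 0.0, 1.453]
contact_force: [1.3, -0.0, 0.1]
grip_width: 0.0507
```

{"name": "jog_arm", "arguments": {"moves": [0,0,-0.005,0,0,0,0,0,-0.01,0,0,0,0,0,-0.012,0,0,0,0,0,-0.012,0,0,0,0,0,-0.012,0,0,0]}}

```text
clock: 66.95
tool_pos: [0.5601, 0.0455, 0.1344]
orientation: [-3.141, 0.0, 1.453]
contact_force: [-0.3, -0.5, -3.3]
grip_width: 0.0503
```

{"name": "jog_arm", "arguments": {"moves": [-0.004,0.001,0,0,0,0,-0.008,0.002,0,0,0,0,-0.012,0.002,0,0,0,0,-0.012,0.002,0,0,0,0,-0.012,0.002,0,0,0,0]}}

```text
clock: 67.37
tool_pos: [0.5603, 0.0417, 0.1344]
orientation: [-3.142, 0.0, 1.453]
contact_force: [-0.1, 0.4, -3.0]
grip_width: 0.0506
```

{"name": "jog_arm", "arguments": {"moves": [0,0.002,0,0,0,0,0,0.005,0.003,0,0,0,0,0.005,0.006,0,0,0,0,0.005,0.01,0,0,0,0,0.005,0.01,0,0,0]}}

```text
clock: 67.78
tool_pos: [0.5617, 0.0417, 0.1311]
orientation: [-3.141, 0.0, 1.453]
contact_force: [0.1, -0.3, -3.9]
grip_width: 0.0507
```

{"name": "jog_arm", "arguments": {"moves": [0,0,0.002,0,0,0,0,0,0.003,0,0,0,0,0,0.003,0,0,0,0,0,0.003,0,0,0]}}

```text
clock: 68.12
tool_pos: [0.562, 0.0416, 0.1308]
orientation: [3.141, -0.0, 1.453]
contact_force: [-2.0, -0.3, 4.6]
grip_width: 0.0507
```

{"name": "jog_arm", "arguments": {"moves": [0,0,0,0,0,0,0,0,0,0,0,0,0,0,0,0,0,0,0,0,0,0,0,0,0,0,0,0,0,0], "jaw": 1}}

```text
clock: 68.53
tool_pos: [0.5619, 0.0417, 0.1305]
orientation: [-3.142, 0.0, 1.453]
contact_force: [-0.9, 0.0, -0.8]
grip_width: 0.0809
```

{"name": "jog_arm", "arguments": {"moves": [0,0,0,0,0,0,0,0,0,0,0,0,0,0,0,0,0,0,0,0,0,0,0,0]}}

```text
clock: 68.87
tool_pos: [0.5619, 0.0416, 0.1305]
orientation: [-3.142, 0.0, 1.453]
contact_force: [0.4, -0.4, -0.4]
grip_width: 0.0941
```

{"name": "jog_arm", "arguments": {"moves": [0,0,-0.1,0,0,0,0,0,-0.22,0,0,0,0,0,-0.35,0,0,0,0,0,-0.46,0,0,0,0,0,-0.55,0,0,0]}}

```text
clock: 69.28
tool_pos: [0.5622, 0.0412, 0.298]
orientation: [3.14, -0.001, 1.453]
contact_force: [0.1, -1.0, 0.4]
grip_width: 0.094
```

{"name": "jog_arm", "arguments": {"moves": [-0.12,-0.026,0,0,0,0,-0.24,-0.052,0,0,0,0,-0.37,-0.08,0,0,0,0,-0.49,-0.106,0,0,0,0,-0.6,-0.13,0,0,0,0]}}

```text
clock: 69.7
tool_pos: [0.5009, -0.1345, 0.2956]
orientation: [3.141, -0.001, 1.453]
contact_force: [1.2, -0.6, -0.1]
grip_width: 0.0944
```

{"name": "jog_arm", "arguments": {"moves": [-0.12,-0.013,0,0,0,0,-0.24,-0.026,0,0,0,0,-0.37,-0.04,0,0,0,0,-0.48,-0.053,0,0,0,0,-0.55,-0.06,0,0,0,0]}}

```text
clock: 70.12
tool_pos: [0.4632, -0.2976, 0.2957]
orientation: [3.141, 0.001, 1.451]
contact_force: [-0.0, 0.1, 0.0]
grip_width: 0.0936
```

{"name": "jog_arm", "arguments": {"moves": [0,0,0,0,0,0,0,0,0,0,0,0,0,0,0,0,0,0,0,0,0,0,0,0]}}

```text
clock: 70.45
tool_pos: [0.4653, -0.2931, 0.2955]
orientation: [-3.142, -0.0, 1.455]
contact_force: [0.1, 0.2, -1.1]
grip_width: 0.0939
```

```bash
python3 - <<'E'
from h import *
V=[]
for c in("top","scene"):
    d=bot.capture(c);A=cv2.imread(f"pics/{c}0.png");B=np.ascontiguousarray(d["color"][:,:,::-1])
    for n,P in(("tall",[.5595,.047,.18]),("short",[.602,.1026,.165]),("tin",[.588,-.016,.15])):
        u,v=np.round(proj(d,np.array([P]))[0]).astype(int);r=8
        t=cv2.resize(A[v-r:v+r,u-r:u+r],None,fx=8,fy=8,interpolation=cv2.INTER_CUBIC)
        s=cv2.resize(B[v-r-4:v+r+4,u-r-4:u+r+4],None,fx=8,fy=8,interpolation=cv2.INTER_CUBIC)
        m=cv2.minMaxLoc(cv2.matchTemplate(s,t,cv2.TM_CCOEFF_NORMED));du=(np.array(m[3])-32)/8
        w=(back(d,np.array([[u,v]])+du,P[2])-back(d,np.array([[u,v]]),P[2]))[0]*1000
        print(c,n,"mm",w.round(1),round(m[1],3))
    V.append(B[110:310,130:430] if c=="top" else B[160:310,180:480])
cv2.imwrite("pics/e1.png",np.hstack([cv2.resize(x,(400,300)) for x in V]))
E
```

```text
top tall mm [ 1.  -0.4] 0.931
top short mm [-0.7  0.4] 0.967
top tin mm [-1.1 -0.3] 0.984
scene tall mm [0.7 0.4] 0.879
scene short mm [-0.7  0.4] 0.992
scene tin mm [-0.9 -0.1] 0.991
```

View pics/e1.png

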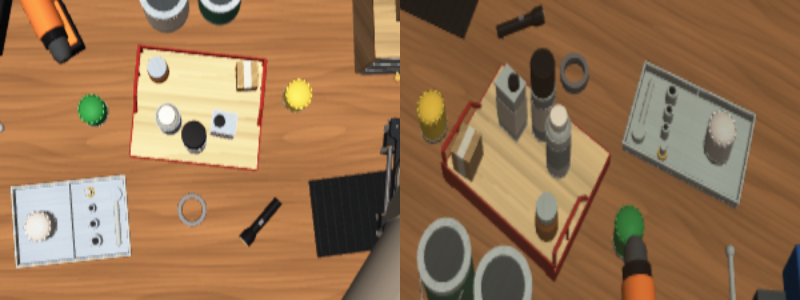

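All three are back within about 1 mm, the filter stands upright in the tray and the arm is clear. Handing in.

```bash
python3 -c "
from station import bot
print(bot.close_job())"
```

```text
the job is handed in; nothing more can be done
None
```

The job is done and handed in at about 70 s on the clock. The two cans and the tin went to the mat, the filter to the tray's empty half, and then the tin, the short can and the tall can went back, in that order.

**Final checks**
- Comparing before and after images from both cameras puts the tall can, short can and tin within about 1 mm of where they started.
- The filter stands upright in the empty half of the tray.
- The jar and carton showed no shift when I compared them before the last correction. I did not measure them again after it, but they look in place in the last picture.

**What went wrong along the way**
- **Finger height:** The fingertips turned out to sit about 36 mm above the reported TCP. My first grip of the short can therefore closed on its cap. I released it without visible disturbance, lowered the grip heights and carried on. The tall can's first grip had also been high on its cap, but it held.
- **Tall can:** It first came back 3.5 mm off, so I gripped it again, moved it and checked it again.
- **Contact forces:** The largest force I saw reported was about 20 N, at the filter's touchdown.

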